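# Load sample jars and prime the due channel

## Task

The priming station's channel with the red tile is due: switch that channel's lever off (towards the robot), then stand every sample jar upright in the purple tray, one to a compartment. Only when all are loaded, pull that channel's plunger straight up to its stop, keep it there for a good second, let it go fully home, and then switch the lever back on. Leave the green-tile channel, tape roll, tip box and amber pot alone.

Things in the scene. Friction and masses are not known exactly. Their poses are not given: they have to be found in the camera images.
- station: The teal priming station, a fixed box 130 mm (x) by 260 mm (y), deck 70 mm above the bench. Origin: centre of its underside on the bench; its x axis points away from the robot, y to the left channel, z up. Two channels: left at +y, right at -y. Each channel has a lever, a plunger knob and a coloured tile on the deck.
- tile_due: Flat red tile, 30 x 50 x 6 mm, fixed on the deck at the far edge behind one plunger (station x +45, y +100 or -100 mm): it marks the channel that is due for priming. Origin: centre of its underside.
- tile_ready: Flat green tile of the same size behind the other plunger: marks the channel to be left alone.
- tray: Fixed purple open tray, 247 mm (x) by 165 mm (y), 24 mm high, walls, dividers and floor about 4 to 5 mm thick, dividers as high as the walls. Six compartments, 3 along x by 2 along y, centres at tray x -81, 0, +81 and y -40, +40 mm, each about 77 mm square. Origin: centre of its underside.
- plunger_left_grip (a point): Centre of the grip of the left channel's black plunger knob, an upright cylinder 32 mm in diameter and 30 mm tall on a thin steel stem, its axis at station x -20, y +100 mm. At rest the knob's underside is 12 mm, this point 27 mm and its top (with a white dot) 42 mm above the deck. Moves with the knob.
- plunger_left (a joint): How far the left plunger is pulled straight up, m: 0 home, 0.045 at its stop. A spring draws it back down, about 5 N at home and 10 N at the stop.
- lever_left_tip (a point): Centre of the yellow ball (24 mm diameter) at the end of the left channel's steel toggle lever, 56 mm from its hinge. The hinge, along station y, lies at station x 0, y +35 mm, 12 mm above the deck. Swings towards and away from the robot.
- lever_left (a joint): Angle of the left lever, rad: 0 = off, leaning 0.55 rad from upright towards the robot (station -x); 1.1 = on, leaning 0.55 rad away from the robot. Over-centre: it drops by its own weight to whichever side it leans.
- plunger_right_grip (a point): Centre of the grip of the right channel's black plunger knob, an upright cylinder 32 mm in diameter and 30 mm tall on a thin steel stem, its axis at station x -20, y -100 mm. At rest the knob's underside is 12 mm, this point 27 mm and its top (with a white dot) 42 mm above the deck. Moves with the knob.
- plunger_right (a joint): How far the right plunger is pulled straight up, m: 0 home, 0.045 at its stop. A spring draws it back down, about 5 N at home and 10 N at the stop.
- lever_right_tip (a point): Centre of the yellow ball (24 mm diameter) at the end of the right channel's steel toggle lever, 56 mm from its hinge. The hinge, along station y, lies at station x 0, y -35 mm, 12 mm above the deck. Swings towards and away from the robot.
- lever_right (a joint): Angle of the right lever, rad: 0 = off, leaning 0.55 rad from upright towards the robot (station -x); 1.1 = on, leaning 0.55 rad away from the robot. Over-centre: it drops by its own weight to whichever side it leans.
- jar1: Loose capped sample jar standing on the bench to the front or right of the station (may be absent): straight-sided, 54 mm in diameter and 56 mm high, pale-blue body with a white label band, the top 16 mm a black cap of the same diameter with a red dot. Bottom-heavy, 110 to 230 g. Taken near the top, the fingers stay above the tray's dividers. Origin: centre of its underside, z up.
- jar2: Loose capped sample jar standing on the bench to the front or right of the station (may be absent): straight-sided, 54 mm in diameter and 56 mm high, pale-blue body with a white label band, the top 16 mm a black cap of the same diameter with a red dot. Bottom-heavy, 110 to 230 g. Taken near the top, the fingers stay above the tray's dividers. Origin: centre of its underside, z up.
- jar3: Loose capped sample jar standing on the bench to the front or right of the station (may be absent): straight-sided, 54 mm in diameter and 56 mm high, pale-blue body with a white label band, the top 16 mm a black cap of the same diameter with a red dot. Bottom-heavy, 110 to 230 g. Taken near the top, the fingers stay above the tray's dividers. Origin: centre of its underside, z up.
- jar4: Loose capped sample jar standing on the bench to the front or right of the station (may be absent): straight-sided, 54 mm in diameter and 56 mm high, pale-blue body with a white label band, the top 16 mm a black cap of the same diameter with a red dot. Bottom-heavy, 110 to 230 g. Taken near the top, the fingers stay above the tray's dividers. Origin: centre of its underside, z up.
- jar5: Loose capped sample jar standing on the bench to the front or right of the station (may be absent): straight-sided, 54 mm in diameter and 56 mm high, pale-blue body with a white label band, the top 16 mm a black cap of the same diameter with a red dot. Bottom-heavy, 110 to 230 g. Taken near the top, the fingers stay above the tray's dividers. Origin: centre of its underside, z up.
- tape_roll: Bystander: roll of light-blue tape lying flat, 100 mm outside diameter, 24 mm high. Leave alone.
- tip_box: Bystander: pipette-tip box with a blue lid, 88 x 123 x 57 mm. Leave alone.
- amber_pot: Bystander: amber glass pot with a white cap, 56 mm diameter, 60 mm high. Leave alone.
Things that resemble listed ones, but are neither listed nor needed, are in the scene too. Leave any pink or yellow look-alike of the jar3 alone.

How it is judged:
On the way, in this order (a step that is already met when the one before it is completed fails the run):
1. the lever of the red-tile channel is off (((y of tile_due in the frame of station above 0 m and value of joint lever_left below 0.15 rad) or (y of tile_due in the frame of station below 0 m and value of joint lever_right below 0.15 rad))), for 0.2 s.
2. every jar present stands upright in the tray (x of jar1 in the frame of tray between -0.1 and 0.1 m and y of jar1 in the frame of tray between -0.06 and 0.06 m and z of each of jar1, jar2, jar3, jar4, jar5 in the frame of tray below 0.01 m and angle between each of jar1, jar2, jar3, jar4, jar5's own z axis and vertical below 0.15 rad and linear speed of each of jar1, jar2, jar3, jar4, jar5 below 0.05 m/s and x of jar2 in the frame of tray between -0.1 and 0.1 m and y of jar2 in the frame of tray between -0.06 and 0.06 m and x of jar3 in the frame of tray between -0.1 and 0.1 m and y of jar3 in the frame of tray between -0.06 and 0.06 m and x of jar4 in the frame of tray between -0.1 and 0.1 m and y of jar4 in the frame of tray between -0.06 and 0.06 m and x of jar5 in the frame of tray between -0.1 and 0.1 m and y of jar5 in the frame of tray between -0.06 and 0.06 m), for 0.3 s.
3. with its lever off, the red-tile channel's plunger is held up at its stop (at least 41 of 45 mm) for 0.8 s (((y of tile_due in the frame of station above 0 m and value of joint lever_left below 0.15 rad and value of joint plunger_left above 0.041 m) or (y of tile_due in the frame of station below 0 m and value of joint lever_right below 0.15 rad and value of joint plunger_right above 0.041 m))), for 0.8 s.
4. that plunger is home again, the lever still off (((y of tile_due in the frame of station above 0 m and value of joint lever_left below 0.15 rad and value of joint plunger_left below 0.004 m) or (y of tile_due in the frame of station below 0 m and value of joint lever_right below 0.15 rad and value of joint plunger_right below 0.004 m))), for 0.2 s.
5. the lever of the red-tile channel is on again (((y of tile_due in the frame of station above 0 m and value of joint lever_left above 0.95 rad) or (y of tile_due in the frame of station below 0 m and value of joint lever_right above 0.95 rad))), for 0.2 s.
At the end, for the whole second after the job is handed in: Every jar present stands upright (within 0.15 rad) and at rest on the tray's floor, inside its walls; both plungers are home (within 4 mm) and both levers on (above 0.95 rad) (all of step 2 and value of joint each of lever_left, lever_right above 0.95 rad and value of joint each of plunger_left, plunger_right below 0.004 m); the robot touches nothing.
It fails at once if the channel with the green tile is disturbed: its plunger pulled up more than 12 mm or its lever taken off the on side ((y of tile_due in the frame of station above 0 m and (value of joint plunger_right above 0.012 m or value of joint lever_right below 0.6 rad)) or (y of tile_due in the frame of station below 0 m and (value of joint plunger_left above 0.012 m or value of joint lever_left below 0.6 rad))).
It fails at once if a bystander (tape roll, tip box or amber pot) is moved by more than 40 mm (distance of any of tape_roll, tip_box, amber_pot from where it was at the start of the episode above 0.04 m).
Of jar1, jar2, jar3, jar4, jar5 only 3 to 5 are there at a start; the rules pass over those that are not, and their reading is None.
At some moment in a run one of jar1, jar2, jar3, jar4, jar5 may be knocked a few centimetres aside while the robot is not near it.
It also fails if it takes over 208 s, if anything falls off the work surface, if the arm or the gripper's body presses on something with over 40 N, if the wrist force passes 120 N, or if a joint passes its speed limit or range.

## Robot

A 7-joint arm with a two-finger parallel gripper is mounted at the origin on the work surface. World frame = base frame: x ahead of the robot, y to its left, z up, the work surface at z = 0. Lengths are in m, angles in rad, forces in N, time in s.
With the tool pointing down it reaches from about 0.4 to 0.85 m from the base axis. Payload 4.5 kg.
Tool frame: the origin (TCP) lies at the very end of the fingers, on their centre line; the grasp point (between the pads) lies 19 mm behind it; z points along the fingers, y is the line along which they close (so a half turn about z gives the same grasp; the last joint's range is limited). The gripper opens to 88 mm and grips with 3 to 60 N. Pads are 18 mm wide; open, the fingers measure 123 mm over their backs; the gripper's body (75 mm by 187 mm) begins 45 mm behind the grasp point.
Start: joints at [1.21, 0.689, -0.195, 1.565, 0.157, 0.902, -0.215], TCP at [0.24, -0.577, 0.214] pointing down, gripper open.
Joint ranges: [-3.01, 3.01], [-0.46, 2.08], [-1.47, 1.51], [0.13, 2.56], [-1, 4.14], [0.04, 2.09], [-2.66, 2.66]. Speed limits (rad/s): [2.57, 2.57, 3.14, 3.14, 3.14, 3.14, 3.14].

## Interface

Orientations are given as a unit quaternion [x, y, z, w].
In Python, from plant import r gives the robot as it stands. The module is installed in compiled form; this text tells all that it offers.
- The arm moves only by the shell command python3 -m pendant 'ROWS' [FORCE]. ROWS is JSON, one flat list of numbers, 7 for each row, row after row: the opening, from 0 (shut) to 1 (fully open), then the shift along the tool's x, y, z scaled (see below), then the turn, a rotation vector about the tool's x, y, z scaled (see below). A call has 1 to 12 rows; each row is the pose to reach, as a shift and turn from the pose commanded when the call began, along the tool's axes at that moment; what a row does not reach only later rows make up. The controller multiplies each number of a shift by 0.15 m and each number of a turn by pi/2 rad. A row lasts 1/10 s, in which the tool goes at most 50 mm and 8.59 degrees, less where a joint would pass 70% of its speed; a pose out of reach is approached as far as the arm can. A call with a number of a shift or a turn outside -1 to 1 is refused whole. A call with a gripper value outside its range is refused whole. The fingers move at their own pace and stop on an object; FORCE is the grip in N (left out, the last holds). Time passes only in rows, so rows that repeat a pose let the fingers close. It gives the time, the measured TCP pose, the force, the opening and the grip force at its end, in the units of the state.
- r.get_state(): the state, without advancing time (a new reading comes with each control period).
- r.snapshot(name): name is "scene" or "top" or "wrist"; returns a dict with "img" (384x512x3 uint8, red, green, blue), "mtx" (3x3 intrinsics, pixels), "cam_to_world" (4x4, takes a point from camera to world coordinates). Camera axes: x right, y up, looking along -z (the intrinsics and any distortion apply to the point x, -y, -z); pixel columns grow to the right and rows downward; lengths in m; the calibration is good to about 2 mm. A picture is of the moment at which its call begins. There is no depth.
- r.finish_job(): hands the job in; it is judged then, once.
The state is a dict: "clock": time; "q": joint angles; "qd": joint speeds; "joint_torque": joint torques, N m; "tool_pos": TCP position; "eef_rot": TCP orientation; "contact_force": force on the tool from outside, world axes, zero at the start; "moment": the same for the moment, N m; "opening": opening from 0.0 (shut) to 1.0 (fully open); "finger_force": force on a finger pad.
Only numpy, scipy, OpenCV 4.12 (cv2) and the standard library are available. Lean on these libraries where they do the work, as an engineer would, in place of code of your own. Each camera call takes 0.05 s, during which the arm holds its last target. There are 200 camera calls.

## Working session

There is one attempt and no reset: what is moved stays moved. The work goes in short steps, Python scripts to look and compute and a shell command to move; the robot and the scene stay as the last step left them, time stands still between calls to the robot, and variables do not carry over. Pictures are saved under pics/ and viewed, at most 14 in all, crops included, and the job is handed in when it is done.

```bash
mkdir -p pics; python3 - <<'E'
from plant import r
import cv2,pickle
for n in ("scene","top"):
    s=r.snapshot(n); cv2.imwrite(f"pics/{n}0.png",cv2.resize(s["img"][:,:,::-1],(800,600),interpolation=cv2.INTER_CUBIC)); pickle.dump(s,open(f"{n}0.pkl","wb"))
    print(n,s["mtx"].tolist(),s["cam_to_world"].round(4).tolist(),[k for k in s])
print(r.get_state())
E
```

```text
scene [[376.3274367540697, 0.0, 257.448556540786], [0.0, 376.3274367540697, 193.62542086167983], [0.0, 0.0, 1.0]] [[-0.2913, -0.5249, 0.7998, 1.2909], [0.9566, -0.1598, 0.2435, 0.1468], [-0.0, 0.836, 0.5487, 0.6149], [0.0, 0.0, 0.0, 1.0]] ['img', 'mtx', 'cam_to_world']
top [[410.0999915229035, 0.0, 262.9578218970211], [0.0, 410.0999915229035, 194.06849235563857], [0.0, 0.0, 1.0]] [[0.1399, 0.9674, -0.2111, 0.3379], [-0.9902, 0.1368, -0.0293, -0.1159], [0.0005, 0.2131, 0.977, 1.0649], [0.0, 0.0, 0.0, 1.0]] ['img', 'mtx', 'cam_to_world']
{'clock': 0.1, 'q': array([ 1.209774  ,  0.68986942, -0.19453373,  1.56625047,  0.15732592,
        0.90249815, -0.21509463]), 'qd': array([ 0.0001735 , -0.0028333 ,  0.00030785, -0.00306653, -0.00170106,
        0.00053857, -0.00176611]), 'joint_torque': array([-2.53813458e-03, -5.28502107e+01, -1.27098653e+00, -1.53837472e+01,
       -5.24614309e-02,  1.98398382e-03,  3.98833981e-05]), 'tool_pos': array([ 0.24012466, -0.57636948,  0.21300699]), 'eef_rot': array([ 9.80566543e-01,  1.96185093e-01, -2.25181668e-04, -7.83764062e-04]), 'contact_force': array([-0.78332429, -0.60245075,  0.52155865]), 'moment': array([ 0.0215004 , -0.02231956, -0.00075712]), 'finger_force': 0.0, 'opening': 0.9962873101483297}
```

View pics/top0.png

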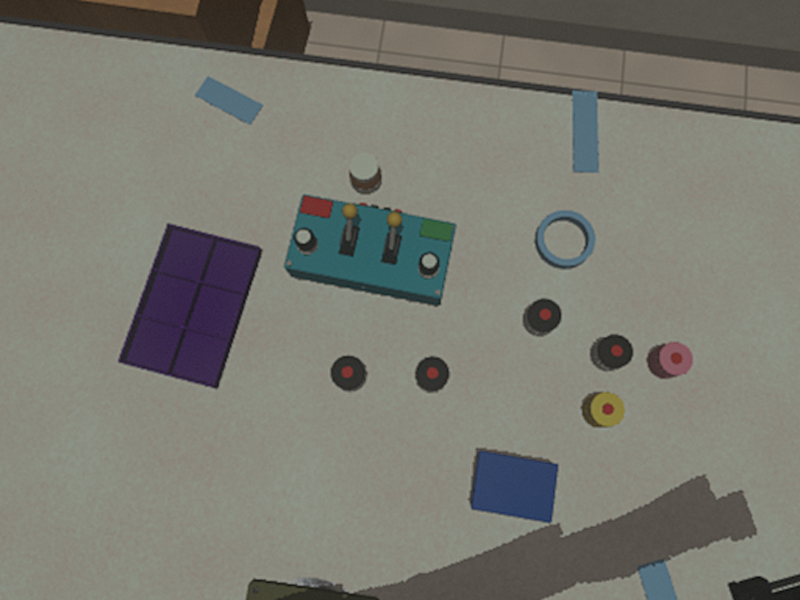

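View pics/scene0.png

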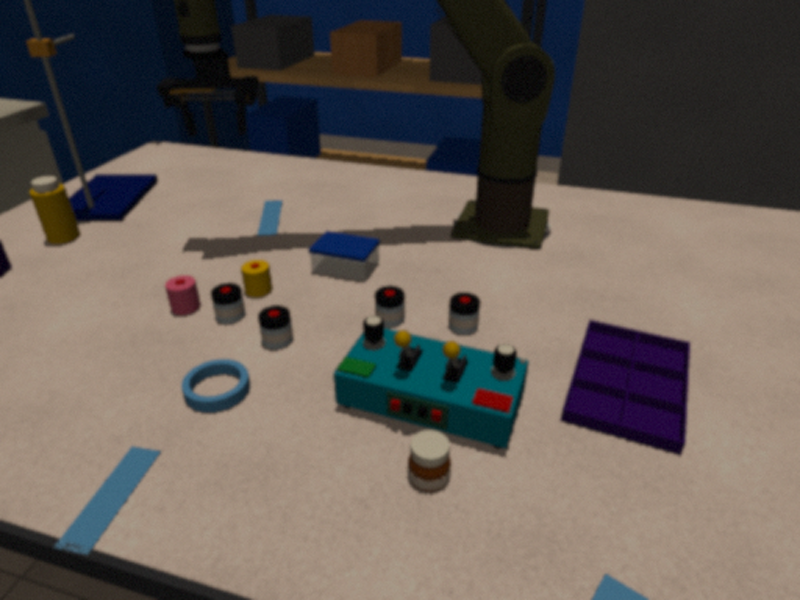

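The top view shows four jars with black caps and red dots at about (348,373), (432,373), (543,316) and (613,352). The pink (676,358) and yellow (608,409) ones are look-alikes. The red tile is at (317,207), which makes the left channel the due one, and green is at (437,230). The tray is at (190,305). I'll measure these and check a crop.

```bash
cat > h.py <<'E'
import numpy as np, cv2
from plant import r
def ray(s,uv,z):
    u,v=uv; K=s["mtx"];T=s["cam_to_world"]
    d=T[:3,:3]@np.array([(u-K[0,2])/K[0,0],-(v-K[1,2])/K[1,1],-1.])
    o=T[:3,3]; return (o+d*(z-o[2])/d[2])[:2]
def blobs(s,lo,hi,amin=6):
    hsv=cv2.cvtColor(s["img"],cv2.COLOR_RGB2HSV)
    m=cv2.inRange(hsv,np.array(lo),np.array(hi))
    n,_,st,c=cv2.connectedComponentsWithStats(m)
    return [(c[i],st[i,4]) for i in range(1,n) if st[i,4]>=amin],m
def tool(p):
    """world displacement to target p -> row numbers in tool axes"""
    from scipy.spatial.transform import Rotation as R
    st=r.get_state(); return (R.from_quat(st["eef_rot"]).inv().apply(np.array(p)-st["tool_pos"])/.15).round(3)
E
cat > a.py <<'E'
from h import *
import pickle
s=pickle.load(open("top0.pkl","rb"))
for nm,lo,hi in (("red",(0,120,60),(8,255,255)),("red2",(172,120,60),(180,255,255)),("green",(45,100,40),(75,255,255)),("ball",(15,110,80),(28,255,255))):
    for c,a in blobs(s,lo,hi,4)[0]:
        if c[1]<130*2 : print(nm,c.round(1),(c*800/512).round(),a,"z.056",ray(s,c,.056).round(4),"z.076",ray(s,c,.076).round(4),"z.13",ray(s,c,.13).round(4))
bs,m=blobs(s,(118,80,20),(150,255,255),300)
cn=max(cv2.findContours(m,0,2)[0],key=cv2.contourArea)
P=np.array([ray(s,p[0],.024) for p in cn],np.float32)
print("tray",cv2.minAreaRect(P))
bs,m=blobs(s,(80,110,30),(97,255,255),300)
print([ (c.round(),a) for c,a in bs])
for nm,u in (("knobL",(304,236)),("knobR",(429,259))): print(nm,ray(s,np.array(u)*.64,.112))
im=s["img"][185:275,200:460,::-1]; cv2.imwrite("pics/c1.png",cv2.resize(im,None,fx=3,fy=3,interpolation=2))
E
python3 a.py
```

```text
red [202.2 132. ] [316. 206.] 191 z.056 [0.6976 0.0942] z.076 [0.6905 0.09  ] z.13 [0.6712 0.0787]
red [254.4 134.6] [398. 210.] 5 z.056 [ 0.7095 -0.0414] z.076 [ 0.7021 -0.0429] z.13 [ 0.6822 -0.0469]
red [348.5 200.7] [545. 314.] 43 z.056 [ 0.5691 -0.3006] z.076 [ 0.5645 -0.297 ] z.13 [ 0.5522 -0.2871]
red [394.2 224. ] [616. 350.] 42 z.056 [ 0.5262 -0.4184] z.076 [ 0.5224 -0.4124] z.13 [ 0.5124 -0.3962]
red [432.6 228.9] [676. 358.] 36 z.056 [ 0.5274 -0.5133] z.076 [ 0.5237 -0.5054] z.13 [ 0.5135 -0.4842]
red [221.9 237.7] [347. 371.] 43 z.056 [ 0.4329 -0.001 ] z.076 [ 0.431  -0.0033] z.13 [ 0.4259 -0.0095]
red [276.3 238.1] [432. 372.] 43 z.056 [ 0.4507 -0.1337] z.076 [ 0.4485 -0.1333] z.13 [ 0.4424 -0.1324]
green [278.7 146.7] [435. 229.] 203 z.056 [ 0.6855 -0.1083] z.076 [ 0.6786 -0.1085] z.13 [ 0.66   -0.1089]
ball [100.6   3. ] [157.   5.] 381 z.056 [1.0349 0.4417] z.076 [1.0211 0.4306] z.13 [0.9838 0.4008]
ball [168.5  13.8] [263.  22.] 254 z.056 [1.0276 0.2468] z.076 [1.014  0.2396] z.13 [0.977  0.2202]
ball [223.5 134.5] [349. 210.] 60 z.056 [0.6985 0.0381] z.076 [0.6913 0.0351] z.13 [0.672  0.0269]
ball [252.  139.9] [394. 219.] 62 z.056 [ 0.6941 -0.0373] z.076 [ 0.687  -0.0389] z.13 [ 0.668  -0.0431]
tray ((0.5121171474456787, 0.2772625684738159), (0.1678890436887741, 0.2438453733921051), 83.31688690185547)
[(array([237., 161.]), np.int32(3327))]
knobL [0.62658842 0.0925165 ]
knobR [ 0.61696207 -0.10525128]
```

View pics/c1.png

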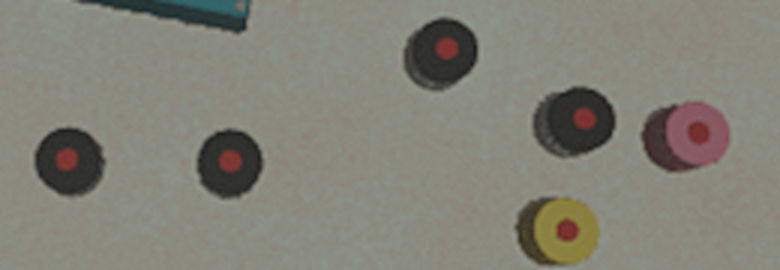

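Four jars are confirmed: enlarged crop (66,159), (230,160), (447,48) and (584,118), all with black caps. Pink and yellow are excluded. The station is at about (0.640, -0.007) with yaw -3.4°, and the tray at (0.512, 0.277) with yaw -6.7°. Next I'll turn the tool to match the tray and go behind the left lever.

```bash
python3 -m pendant '[0,0.98,-0.55,0,0,0,-0.674, 0,0.98,-0.55,0,0,0,-0.674, 0,0.98,-0.55,0,0,0,-0.674, 0,0.98,-0.55,0,0,0,-0.674, 0,0.98,-0.55,0,0,0,-0.674, 0,0.98,-0.55,0,0,0,-0.674, 0,0.98,-0.55,0,0,0,-0.674, 0,0.98,-0.55,0,0,0,-0.674, 0,0.98,-0.55,0,0,0,-0.674]' 20
python3 -m pendant '[0,0.84,0.51,0,0,0,0, 0,0.84,0.51,0,0,0,0, 0,0.84,0.51,0,0,0,0, 0,0.84,0.51,0,0,0,0]'
python3 -m pendant '[0,0.84,0.51,0,0,0,0, 0,0.84,0.51,0,0,0,0, 0,0.84,0.51,0,0,0,0, 0,0.84,0.51,0,0,0,0]'
python3 -m pendant '[0,0.84,0.51,0,0,0,0, 0,0.84,0.51,0,0,0,0, 0,0.84,0.51,0,0,0,0, 0,0.84,0.51,0,0,0,0]'
python3 -m pendant '[0,0.84,0.51,0,0,0,0, 0,0.84,0.51,0,0,0,0, 0,0.84,0.51,0,0,0,0, 0,0.84,0.51,0,0,0,0, 0,0.84,0.51,0,0,0,0]'
python3 -c "
from h import *
print(tool((.7097,.0242,.115)),r.get_state()['q'])"
```

```text
clock: 1.0
tool_pos: [0.3441, -0.4442, 0.2134]
eef_rot: [0.748, 0.663, 0.0, -0.0]
contact_force: [-0.2, -1.0, -0.0]
opening: 0.211
finger_force: 0.0
clock: 1.4
tool_pos: [0.4411, -0.3203, 0.2146]
eef_rot: [0.744, 0.668, 0.003, 0.0]
contact_force: [0.2, 0.1, 0.1]
opening: 0.006
finger_force: 0.0
clock: 1.8
tool_pos: [0.5309, -0.2036, 0.2144]
eef_rot: [0.744, 0.668, 0.004, -0.0]
contact_force: [-0.9, -0.3, 0.4]
opening: 0.002
finger_force: 0.0
clock: 2.2
tool_pos: [0.6201, -0.087, 0.214]
eef_rot: [0.745, 0.667, 0.004, -0.001]
contact_force: [-1.0, -0.1, -0.1]
opening: 0.006
finger_force: 0.0
clock: 2.7
tool_pos: [0.707, 0.0206, 0.2129]
eef_rot: [0.747, 0.664, -0.001, -0.0]
contact_force: [0.4, -0.2, -1.0]
opening: 0.007
finger_force: 0.0
[0.027 0.016 0.653] [ 0.09657098  0.83158229 -0.4145538   1.2718072   0.33980608  1.10767121
 -0.46587322]
```

```bash
python3 -m pendant '[0,0.03,0.02,0.33,0,0,0, 0,0.03,0.02,0.65,0,0,0, 0,0.03,0.02,0.65,0,0,0, 0,0.03,0.02,0.65,0,0,0]'
python3 -m pendant '[0,0,-0.08,0,0,0,0, 0,-0.01,-0.16,0,0,0,0, 0,-0.01,-0.24,0,0,0,0, 0,-0.02,-0.32,0,0,0,0, 0,-0.02,-0.4,0,0,0,0, 0,-0.02,-0.42,0,0,0,0, 0,-0.02,-0.42,0,0,0,0, 0,-0.02,-0.42,0,0,0,0]'
python3 - <<'E'
from h import *
s=r.snapshot("scene"); cv2.imwrite("pics/l1.png",cv2.resize(s["img"][140:320,180:400,::-1],None,fx=3,fy=3,interpolation=2))
E
```

```text
clock: 3.1
tool_pos: [0.7102, 0.0221, 0.1165]
eef_rot: [0.748, 0.663, -0.001, 0.0]
contact_force: [0.7, 0.5, 1.1]
opening: 0.006
finger_force: 0.0
clock: 3.9
tool_pos: [0.6494, 0.0286, 0.1178]
eef_rot: [0.748, 0.664, 0.001, 0.001]
contact_force: [0.7, -0.8, -0.2]
opening: 0.002
finger_force: 0.0
```

View pics/l1.png

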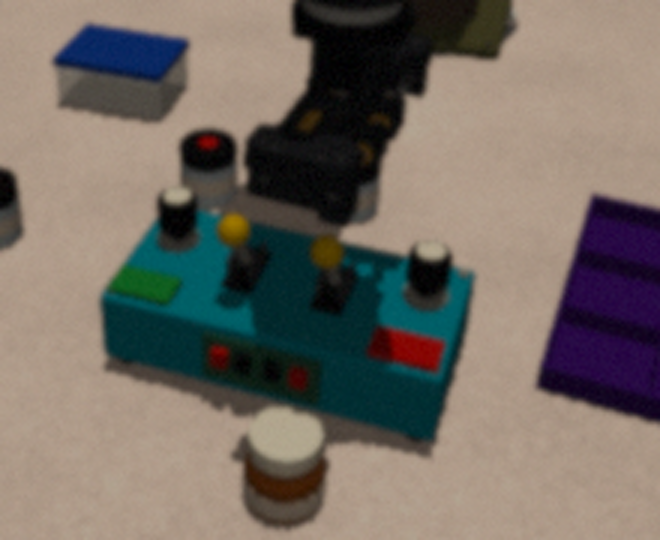

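The left ball (327,250) looks upright or still leaning, and the gripper tip is at about (330,215). I'll check the projected positions.

```bash
cat >> h.py <<'E'
def proj(s,p):
    T=s["cam_to_world"];c=T[:3,:3].T@(np.array(p)-T[:3,3]);K=s["mtx"]
    return np.array([K[0,2]+K[0,0]*c[0]/-c[2],K[1,2]-K[1,1]*c[1]/-c[2]])
E
python3 - <<'E'
from h import *
s=r.snapshot("scene")
f=lambda p:((proj(s,p)-[180,140])*3).round()
print("tcp",f(r.get_state()["tool_pos"]),"on",f((.671,.0266,.1297)),"off",f((.6126,.0302,.1297)),"up",f((.6418,.0284,.138)))
t=r.snapshot("top")
for s,k in((s,"scene"),(t,"top")):
  print(k,[(c.round(1),a) for c,a in blobs(s,(15,110,80),(28,255,255),8)[0]])
cv2.imwrite("pics/l2.png",cv2.resize(t["img"][110:210,160:320,::-1],None,fx=4,fy=4,interpolation=2))
E
```

```text
tcp [335. 245.] on [326. 248.] off [348. 203.] up [338. 215.]
scene [(array([24.4, 27. ]), np.int32(39)), (array([206.3,  34.5]), np.int32(19)), (array([265.5,  38.4]), np.int32(17)), (array([136.1,  46.4]), np.int32(15)), (array([172.7,  49.1]), np.int32(92)), (array([248.7,  55. ]), np.int32(73)), (array([238.7,  99.5]), np.int32(212)), (array([ 28.1, 127.6]), np.int32(158)), (array([162.9, 177.3]), np.int32(343)), (array([257.5, 214.9]), np.int32(78)), (array([288.8, 223.7]), np.int32(22))]
top [(array([100.,   3.]), np.int32(415)), (array([168.5,  14. ]), np.int32(276)), (array([387.7, 261.8]), np.int32(346))]
```

View pics/l2.png

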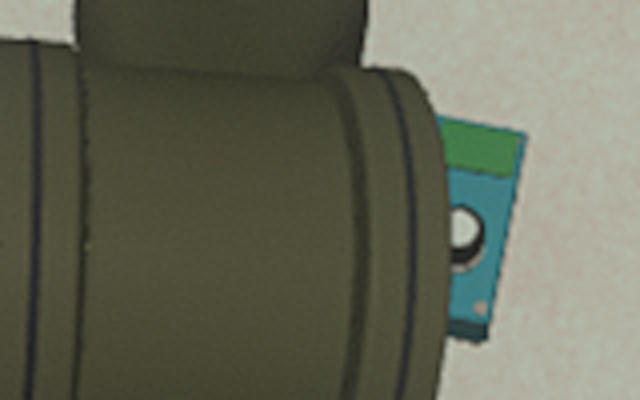

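```bash
python3 - <<'E'
from h import *
s=r.snapshot("scene"); im=cv2.resize(s["img"][90:240,190:350,::-1],None,fx=4,fy=4,interpolation=2)
im=np.clip(im.astype(float)*2.2,0,255).astype(np.uint8)
st=r.get_state(); p=st["tool_pos"]; print(p)
for dz,c in((0,(0,0,255)),(.064,(0,255,0)),(.15,(255,0,0))):
    q=((proj(s,p+[0,0,dz])-[190,90])*4).astype(int); cv2.circle(im,tuple(int(v) for v in q),4,c,-1)
cv2.imwrite("pics/l3.png",im)
w=r.snapshot("wrist"); cv2.imwrite("pics/w3.png",np.clip(w["img"][:,:,::-1]*1.5,0,255).astype(np.uint8))
E
```

```text
[0.6483446  0.02889722 0.11630077]
```

View pics/l3.png

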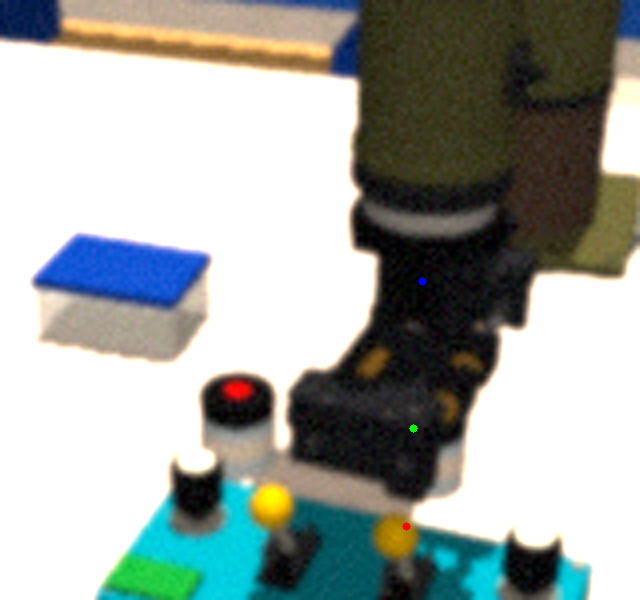

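View pics/w3.png

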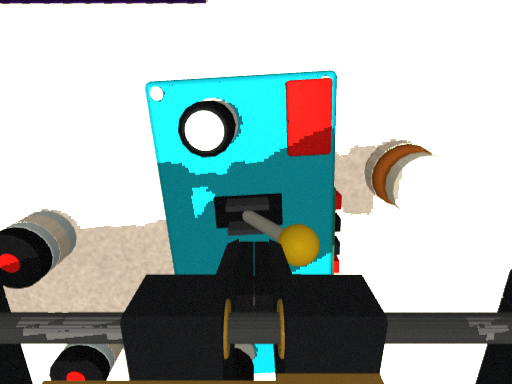

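```bash
python3 - <<'E'
from h import *
w=r.snapshot("wrist"); p=r.get_state()["tool_pos"]
print(w["cam_to_world"].round(3),"ball",ray(w,(298,245),.1297),"tcp px",proj(w,p),"pred ball",proj(w,(.671,.0266,.1297)),"off",proj(w,(.6126,.0302,.1297)))
print("knob",ray(w,(206,128),.112),"hinge",proj(w,(.6418,.0284,.082)), "knob pred",proj(w,(.626,.094,.112)))
for c,a in blobs(w,(15,150,60),(28,255,255),300)[0]: print(c,a,ray(w,c,.1297))
E
```

```text
[[ 0.993  0.111  0.037  0.658]
 [-0.117  0.941  0.317  0.112]
 [-0.    -0.319  0.948  0.287]
 [ 0.     0.     0.     1.   ]] ball [0.67366453 0.02723352] tcp px [252.96824436 236.40535856] pred ball [293.41851506 246.47886558] off [191.45417696 251.5651772 ]
knob [0.62957758 0.0964457 ] hinge [244.59372092 217.08616281] knob pred [200.43224729 133.16637739]
[299.20186335 244.53416149] 1288 [0.67436547 0.02744872]
[261.00686499 379.92448513] 1748 [ 0.64161237 -0.07126617]
```

```bash
cat > ball.py <<'E'
from h import *
w=r.snapshot("wrist"); st=r.get_state()
b=max(blobs(w,(15,150,60),(28,255,255),200)[0],key=lambda q:-abs(q[0][1]-240))
print("px",b[0].round(),b[1],"ball x,y",ray(w,b[0],.132).round(4),"tcp",st["tool_pos"].round(4),"F",st["contact_force"].round(1))
E
python3 -m pendant '[0,0,0,-0.2,0,0,0, 0,0,0,-0.4,0,0,0, 0,0,0,-0.4,0,0,0]'; python3 ball.py
python3 -m pendant '[0,0,0.41,0,0,0,0, 0,0,0.41,0,0,0,0, 0,0,0.41,0,0,0,0, 0,0,0.41,0,0,0,0]'; python3 ball.py
python3 -c "
from h import *
print(tool((.7097,.0255,.108)))"
```

```text
clock: 4.5
tool_pos: [0.6508, 0.0299, 0.1803]
eef_rot: [0.747, 0.664, 0.003, 0.002]
contact_force: [0.0, -0.1, -0.1]
opening: 0.006
finger_force: 0.0
px [283. 207.] 718 ball x,y [0.6736 0.0283] tcp [0.6494 0.0294 0.1782] F [-0.6 -0.3 -0.6]
clock: 4.95
tool_pos: [0.7077, 0.022, 0.1748]
eef_rot: [0.747, 0.665, -0.001, -0.001]
contact_force: [1.0, -0.4, -0.1]
opening: 0.006
finger_force: 0.0
px [208. 208.] 770 ball x,y [0.6741 0.0283] tcp [0.7076 0.0221 0.1753] F [-1.1  0.2 -0.3]
[0.024 0.013 0.448]
```

```bash

python3 -m pendant '[0,0.04,0.02,0.22,0,0,0, 0,0.04,0.02,0.45,0,0,0, 0,0.04,0.02,0.45,0,0,0, 0,0.04,0.02,0.45,0,0,0]'; python3 ball.py
python3 -m pendant '[0,0,-0.08,0,0,0,0, 0,0,-0.14,0,0,0,0, 0,0,-0.14,0,0,0,0]'; python3 ball.py
python3 -m pendant '[0,0,-0.06,0,0,0,0, 0,0,-0.1,0,0,0,0, 0,0,-0.1,0,0,0,0]'; python3 ball.py
python3 -m pendant '[0,0,-0.06,0,0,0,0, 0,0,-0.1,0,0,0,0, 0,0,-0.1,0,0,0,0]'; python3 ball.py
```

```text
clock: 5.4
tool_pos: [0.7118, 0.0275, 0.1089]
eef_rot: [0.747, 0.665, -0.001, -0.0]
contact_force: [0.3, -0.4, 1.5]
opening: 0.007
finger_force: 0.0
px [185. 258.] 1295 ball x,y [0.6746 0.03  ] tcp [0.7131 0.0277 0.1103] F [ 0.9 -0.   0.3]
clock: 5.75
tool_pos: [0.6934, 0.0301, 0.1121]
eef_rot: [0.747, 0.664, 0.002, 0.002]
contact_force: [2.1, 0.2, 1.0]
opening: 0.006
finger_force: 0.8
px [211. 255.] 774 ball x,y [0.6701 0.0311] tcp [0.6937 0.03   0.1117] F [ 1.1 -0.1  2.4]
clock: 6.1
tool_pos: [0.6862, 0.0307, 0.1158]
eef_rot: [0.748, 0.664, 0.008, 0.007]
contact_force: [8.6, -3.4, 16.0]
opening: 0.004
finger_force: 8.6
px [213. 255.] 700 ball x,y [0.6628 0.03  ] tcp [0.6864 0.0306 0.1157] F [ 7.8 -2.9 14.7]
clock: 6.45
tool_pos: [0.676, 0.0314, 0.1196]
eef_rot: [0.748, 0.663, 0.011, 0.01]
contact_force: [10.0, -4.5, 30.7]
opening: 0.009
finger_force: 14.8
px [215. 254.] 606 ball x,y [0.6531 0.0293] tcp [0.6761 0.0314 0.1196] F [ 9.4 -5.6 31.4]
```

The force is mostly upward (31 N), so the ball is wedging under the fingers' sloped backs. I'll back off, turn the tool 90° and push with the flat finger sides instead.

```bash

python3 -m pendant '[0,0,0.2,0,0,0,0, 0,0,0.38,0,0,0,0, 0,0,0.38,0,0,0,0]'; python3 ball.py
python3 -m pendant '[0,0,0.1,-0.25,0,0,0, 0,0,0.1,-0.5,0,0,0, 0,0,0.1,-0.5,0,0,0.1, 0,0,0.1,-0.5,0,0,0.2, 0,0,0.1,-0.5,0,0,0.3, 0,0,0.1,-0.5,0,0,0.4, 0,0,0.1,-0.5,0,0,0.5, 0,0,0.1,-0.5,0,0,0.6, 0,0,0.1,-0.5,0,0,0.7, 0,0,0.1,-0.5,0,0,0.8, 0,0,0.1,-0.5,0,0,0.9, 0,0,0.1,-0.5,0,0,1]'
python3 -m pendant '[0,0,0,0,0,0,0, 0,0,0,0,0,0,0]'
python3 -c "
from h import *
print(tool((.7097,.0255,.113)))"
```

```text
clock: 6.8
tool_pos: [0.7224, 0.0257, 0.1099]
eef_rot: [0.748, 0.663, 0.002, 0.002]
contact_force: [0.2, 0.0, -0.1]
opening: 0.006
finger_force: 0.0
px [166. 258.] 1348 ball x,y [0.6747 0.0296] tcp [0.7201 0.0263 0.1092] F [-1.9  0.4  0. ]
clock: 8.05
tool_pos: [0.7323, 0.0256, 0.1839]
eef_rot: [1.0, -0.026, -0.001, -0.0]
contact_force: [1.1, 0.3, -0.5]
opening: 0.004
finger_force: 0.0
clock: 8.25
tool_pos: [0.7328, 0.0254, 0.1838]
eef_rot: [1.0, -0.021, -0.0, -0.0]
contact_force: [0.0, -0.2, -0.1]
opening: 0.006
finger_force: 0.0
[-0.153  0.006  0.472]
```

```bash

python3 -m pendant '[0,-0.15,0,0.2,0,0,0, 0,-0.15,0,0.47,0,0,0, 0,-0.15,0,0.47,0,0,0, 0,-0.15,0,0.47,0,0,0]'
python3 -m pendant '[0,-0.08,0,0,0,0,0, 0,-0.16,-0.01,0,0,0,0, 0,-0.2,-0.01,0,0,0,0, 0,-0.2,-0.01,0,0,0,0]'
python3 -m pendant '[0,-0.06,0,0,0,0,0, 0,-0.12,-0.01,0,0,0,0, 0,-0.12,-0.01,0,0,0,0]'; python3 - <<'E'
from h import *
print([(c.round(),a,ray(s,c,.1297).round(3)) for s in [r.snapshot("scene")] for c,a in blobs(s,(15,110,80),(28,255,255),8)[0] if 200<c[0]<330 and 180<c[1]<250])
E
```

```text
clock: 8.65
tool_pos: [0.711, 0.0261, 0.1134]
eef_rot: [1.0, -0.023, -0.0, -0.0]
contact_force: [1.0, -0.7, -0.9]
opening: 0.001
finger_force: 0.0
clock: 9.05
tool_pos: [0.6847, 0.029, 0.117]
eef_rot: [1.0, -0.023, 0.004, -0.0]
contact_force: [3.0, -0.9, 4.0]
opening: 0.007
finger_force: 2.5
clock: 9.35
tool_pos: [0.6733, 0.0297, 0.1212]
eef_rot: [1.0, -0.024, 0.011, 0.0]
contact_force: [7.0, -2.5, 20.1]
opening: 0.005
finger_force: 10.5
[(array([258., 216.]), np.int32(49), array([ 0.667, -0.042]))]
```

The ball sticks to the finger and forces it along its arc. I'll follow the arc upward instead of pushing level.

```bash

python3 -m pendant '[0,0,0,-0.06,0,0,0, 0,-0.06,0,-0.065,0,0,0, 0,-0.12,0,-0.065,0,0,0, 0,-0.12,0,-0.065,0,0,0]'
python3 -m pendant '[0,-0.06,0,0,0,0,0, 0,-0.12,0,0,0,0,0, 0,-0.12,0,0,0,0,0]'; python3 - <<'E'
from h import *
print([(c.round(),a,ray(s,c,.1297).round(3)) for s in [r.snapshot("scene")] for c,a in blobs(s,(15,110,80),(28,255,255),8)[0] if 200<c[0]<330 and 180<c[1]<250])
E
```

```text
clock: 9.8
tool_pos: [0.6423, 0.0324, 0.1222]
eef_rot: [1.0, -0.023, -0.002, 0.0]
contact_force: [-0.4, 0.5, 0.1]
opening: 0.003
finger_force: 0.0
clock: 10.1
tool_pos: [0.6252, 0.033, 0.1226]
eef_rot: [1.0, -0.023, -0.001, 0.0]
contact_force: [0.6, -0.6, -0.8]
opening: 0.002
finger_force: 0.0
[(array([257., 216.]), np.int32(67), array([ 0.666, -0.043])), (array([289., 224.]), np.int32(27), array([0.675, 0.028]))]
```

The lever still reads as on, because the finger passed over it. In the earlier images the fingers seem to end about 20 mm above the nominal TCP. I'll check by touching the deck (z = 0.070) at a clear spot.

```bash

python3 -m pendant '[0,-0.18,-0.15,0,0,0,0, 0,-0.18,-0.15,0,0,0,0, 0,-0.18,-0.15,0,0,0,0]'
python3 -m pendant '[0,0,0,0.15,0,0,0, 0,0,0,0.27,0,0,0, 0,0,0,0.27,0,0,0, 0,0,0,0.27,0,0,0]'
python3 -m pendant '[0,0,0,0.03,0,0,0, 0,0,0,0.05,0,0,0, 0,0,0,0.05,0,0,0]'
python3 - <<'E'
from h import *
s=r.snapshot("scene"); w=r.snapshot("wrist"); p=r.get_state()["tool_pos"]
a=cv2.resize(s["img"][160:260,220:340,::-1],(600,500),interpolation=2)
q=(proj(s,p)-[220,160])*5; cv2.circle(a,tuple(int(v) for v in q),4,(0,0,255),-1)
cv2.imwrite("pics/d1.png",np.clip(a*1.8,0,255).astype(np.uint8))
E
```

```text
clock: 10.45
tool_pos: [0.6013, 0.0574, 0.1231]
eef_rot: [1.0, -0.022, 0.0, -0.0]
contact_force: [1.1, -0.2, 0.3]
opening: 0.006
finger_force: 0.0
clock: 10.85
tool_pos: [0.602, 0.0558, 0.0826]
eef_rot: [1.0, -0.024, 0.0, 0.0]
contact_force: [0.8, 0.3, -0.3]
opening: 0.008
finger_force: 0.0
clock: 11.15
tool_pos: [0.6013, 0.0566, 0.075]
eef_rot: [1.0, -0.023, 0.0, 0.0]
contact_force: [0.9, -0.4, -0.0]
opening: 0.008
finger_force: 0.0
```

View pics/d1.png

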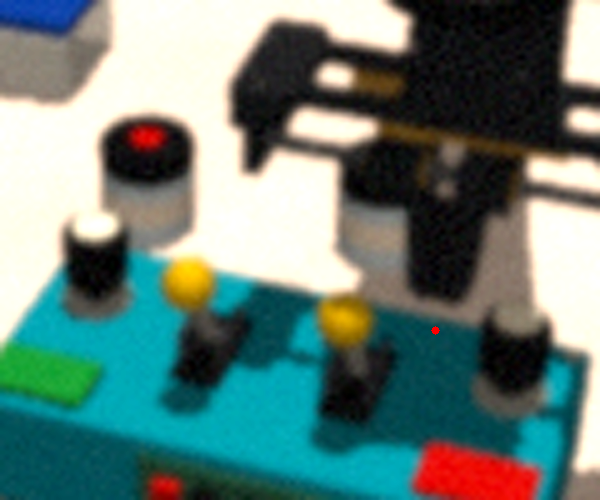

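The fingers end at (437,297), well above the TCP dot at (435,330), so they look about 20 mm short of the reported TCP. I'll confirm by touch.

```bash

python3 -m pendant '[0,0,0,0.03,0,0,0, 0,0,0,0.06,0,0,0, 0,0,0,0.06,0,0,0]'
python3 -m pendant '[0,0,0,0.03,0,0,0, 0,0,0,0.05,0,0,0, 0,0,0,0.05,0,0,0]'
python3 -m pendant '[0,0,0,0.02,0,0,0, 0,0,0,0.03,0,0,0, 0,0,0,0.03,0,0,0]'
```

```text
clock: 11.55
tool_pos: [0.6007, 0.0566, 0.0652]
eef_rot: [1.0, -0.023, -0.001, 0.0]
contact_force: [0.7, -1.0, 0.3]
opening: 0.002
finger_force: 0.0
clock: 11.85
tool_pos: [0.6009, 0.0566, 0.0579]
eef_rot: [1.0, -0.023, -0.0, 0.0]
contact_force: [-0.4, 0.3, 0.6]
opening: -0.001
finger_force: 0.0
clock: 12.15
tool_pos: [0.6011, 0.0566, 0.0537]
eef_rot: [1.0, -0.023, -0.0, 0.0]
contact_force: [-0.2, 0.3, 0.5]
opening: 0.004
finger_force: 0.0
```

```bash

python3 -m pendant '[0,0,0,0.015,0,0,0, 0,0,0,0.02,0,0,0, 0,0,0,0.02,0,0,0]'
python3 -m pendant '[0,0,0,0.01,0,0,0, 0,0,0,0.02,0,0,0, 0,0,0,0.02,0,0,0]'
python3 -m pendant '[0,0,0,0.01,0,0,0, 0,0,0,0.02,0,0,0, 0,0,0,0.02,0,0,0]' 
```

```text
clock: 12.45
tool_pos: [0.6012, 0.0567, 0.0508]
eef_rot: [1.0, -0.023, -0.0, 0.0]
contact_force: [-0.6, 1.2, -0.2]
opening: 0.006
finger_force: 0.0
clock: 12.75
tool_pos: [0.6011, 0.0566, 0.0477]
eef_rot: [1.0, -0.023, -0.0, 0.0]
contact_force: [0.1, 0.3, -0.9]
opening: 0.007
finger_force: 0.0
clock: 13.05
tool_pos: [0.6013, 0.0567, 0.0455]
eef_rot: [1.0, -0.023, 0.0, 0.0]
contact_force: [-0.2, 0.3, 5.3]
opening: 0.004
finger_force: 2.5
```

```bash

python3 -m pendant '[0,0,0,-0.2,0,0,0, 0,0,0,-0.4,0,0,0, 0,0,0,-0.65,0,0,0, 0,0,0,-0.65,0,0,0]'
python3 - <<'E'
from h import *
s=r.snapshot("scene")
print("tip",ray(s,(307.4,219.4),.0985),"(reported .6013,.0566)")
print(tool((.710,.0275,.1445)),tool((.6976,.0275,.095)))
E
```

```text
clock: 13.45
tool_pos: [0.6049, 0.057, 0.1472]
eef_rot: [1.0, -0.023, 0.005, -0.001]
contact_force: [1.3, -0.3, 0.3]
opening: 0.002
finger_force: 0.0
tip [0.60700254 0.05685468] (reported .6013,.0566)
[0.72  0.162 0.006] [0.636 0.166 0.336]
```

```bash

python3 -m pendant '[0,0.35,0.08,0,0,0,0, 0,0.71,0.17,0,0,0,0, 0,0.71,0.17,0,0,0,0, 0,0.71,0.17,0,0,0,0, 0,0.71,0.17,0,0,0,0]'
python3 -m pendant '[0,0,0,0.2,0,0,0, 0,0,0,0.39,0,0,0, 0,0,0,0.39,0,0,0, 0,0,0,0.39,0,0,0]'
python3 -m pendant '[0,-0.08,0,0,0,0,0, 0,-0.16,0,0,0,0,0, 0,-0.24,0,-0.02,0,0,0, 0,-0.32,0,-0.04,0,0,0, 0,-0.4,0,-0.04,0,0,0, 0,-0.46,0,-0.04,0,0,0, 0,-0.48,0,-0.04,0,0,0, 0,-0.48,0,-0.04,0,0,0]'
python3 - <<'E'
from h import *
print([(c.round(),a,ray(s,c,.1297).round(3)) for s in [r.snapshot("scene")] for c,a in blobs(s,(15,110,80),(28,255,255),8)[0] if 200<c[0]<330 and 180<c[1]<250])
E
```

```text
clock: 14.0
tool_pos: [0.7047, 0.0267, 0.1408]
eef_rot: [1.0, -0.023, -0.002, -0.0]
contact_force: [-0.7, -0.5, 0.6]
opening: 0.005
finger_force: 0.0
clock: 14.4
tool_pos: [0.7053, 0.027, 0.084]
eef_rot: [1.0, -0.023, -0.001, -0.0]
contact_force: [-0.1, -0.4, -0.7]
opening: 0.006
finger_force: 0.0
clock: 15.2
tool_pos: [0.6367, 0.0298, 0.0915]
eef_rot: [1.0, -0.023, 0.002, -0.0]
contact_force: [2.6, -0.5, 2.8]
opening: 0.003
finger_force: 1.7
[(array([257., 216.]), np.int32(65), array([ 0.666, -0.043]))]
```

Now lift straight up and check the lever.

```bash

python3 -m pendant '[0,0.05,0,-0.05,0,0,0, 0,0.05,0,-0.3,0,0,0, 0,0.05,0,-0.65,0,0,0, 0,0.05,0,-0.65,0,0,0, 0,0.05,0,-0.65,0,0,0]'
python3 - <<'E'
from h import *
print([(c.round(),a,ray(s,c,.1297).round(3)) for s in [r.snapshot("scene")] for c,a in blobs(s,(15,110,80),(28,255,255),8)[0] if 200<c[0]<330 and 170<c[1]<250])
w=r.snapshot("wrist");print([(c.round(),a,ray(w,c,.1297).round(3)) for c,a in blobs(w,(15,150,60),(28,255,255),100)[0]])
print(tool((.433,-.001,.2)))
E
```

```text
clock: 15.75
tool_pos: [0.6425, 0.0292, 0.1886]
eef_rot: [1.0, -0.023, 0.001, -0.0]
contact_force: [-0.5, -0.4, -1.3]
opening: 0.002
finger_force: 0.0
[(array([296., 208.]), np.int32(26), array([0.616, 0.031])), (array([258., 216.]), np.int32(38), array([ 0.666, -0.042]))]
[(array([347., 165.]), np.int32(782), array([ 0.67 , -0.042])), (array([253., 232.]), np.int32(536), array([0.617, 0.031])), (array([226., 329.]), np.int32(287), array([0.52, 0.06])), (array([281., 330.]), np.int32(290), array([0.518, 0.01 ])), (array([261., 380.]), np.int32(1749), array([0.457, 0.031]))]
[-1.374  0.265 -0.088]
```

Left lever is off and the right one untouched. Turn the tool back, move towards the jars and re-measure them.

```bash

cat > jars.py <<'E'
from h import *
for n in ("top","scene"):
    s=r.snapshot(n)
    o=[]
    for lo,hi in (((0,110,50),(9,255,255)),((171,110,50),(180,255,255))):
        for c,a in blobs(s,lo,hi,10)[0]:
            for z in (.056,):
                p=ray(s,c,z)
                if .3<p[0]<.7 and -.6<p[1]<.45 and a<90: o.append((p.round(4).tolist(),int(a)))
    print(n,o)
E
python3 -m pendant '[0.5,-0.33,0.1,-0.1,0,0,-0.955, 0.5,-0.67,0.14,-0.1,0,0,-0.955, 0.5,-0.67,0.14,-0.1,0,0,-0.955, 0.5,-0.67,0.14,-0.1,0,0,-0.955, 0.5,-0.67,0.14,-0.1,0,0,-0.955, 0.82,-0.67,0.14,-0.1,0,0,-0.955, 0.82,-0.67,0.14,-0.1,0,0,-0.955, 0.82,-0.67,0.14,-0.1,0,0,-0.955, 0.82,-0.67,0.14,-0.1,0,0,-0.955, 0.82,-0.67,0.14,-0.1,0,0,-0.955, 0.82,-0.67,0.14,-0.1,0,0,-0.955, 0.82,-0.67,0.14,-0.1,0,0,-0.955]'
python3 jars.py; python3 -c "
from h import *
print(tool((.433,-.001,.15)))"
```

```text
clock: 17.05
tool_pos: [0.5398, 0.0127, 0.2013]
eef_rot: [0.748, 0.663, -0.001, -0.001]
contact_force: [-0.0, 0.5, 0.9]
opening: 0.816
finger_force: 0.0
top [([0.569, -0.3007], 44), ([0.5263, -0.4187], 46), ([0.5276, -0.5132], 35), ([0.4523, -0.1377], 24), ([0.4322, -0.4115], 19), ([0.4333, -0.4114], 14)]
scene [([0.5259, -0.4198], 22), ([0.4519, -0.134], 21), ([0.4327, -0.0008], 23), ([0.5699, -0.3009], 30)]
[-0.177 -0.698  0.346]
```

```bash

python3 -m pendant '[0.9,-0.18,-0.35,0.3,0,0,0, 0.9,-0.18,-0.7,0.3,0,0,0, 0.9,-0.18,-0.7,0.3,0,0,0, 0.9,-0.18,-0.7,0.3,0,0,0, 0.9,-0.18,-0.7,0.3,0,0,0]' 25
python3 -c "
from h import *
print(tool((.433,-.001,.0055)))"
```

```text
clock: 17.65
tool_pos: [0.4344, -0.0013, 0.1578]
eef_rot: [0.748, 0.664, 0.001, 0.001]
contact_force: [0.1, -0.5, 0.4]
opening: 0.901
finger_force: 0.0
[ 1.000e-03 -1.100e-02  1.015e+00]
```

```bash

python3 -m pendant '[0.9,0,-0.01,0.3,0,0,0, 0.9,0,-0.01,0.6,0,0,0, 0.9,0,-0.01,0.85,0,0,0, 0.9,0,-0.01,1,0,0,0, 0.9,0,-0.01,1,0,0,0, 0.9,0,-0.01,1,0,0,0]' 25
python3 -m pendant '[0.3,0,0,0,0,0,0, 0.3,0,0,0,0,0,0, 0.3,0,0,0,0,0,0, 0.3,0,0,0,0,0,0, 0.3,0,0,0,0,0,0, 0.3,0,0,0,0,0,0]' 25
```

```text
clock: 18.25
tool_pos: [0.4334, -0.002, 0.0117]
eef_rot: [0.747, 0.665, -0.004, -0.001]
contact_force: [0.5, -0.7, 0.3]
opening: 0.903
finger_force: 0.0
clock: 18.85
tool_pos: [0.4307, -0.0026, 0.0131]
eef_rot: [0.747, 0.665, -0.004, -0.002]
contact_force: [0.8, 0.5, 1.1]
opening: 0.605
finger_force: 25.0
```

```bash

python3 -m pendant '[0.3,0,0,-0.15,0,0,0, 0.3,0,0,-0.35,0,0,0, 0.3,0,0,-0.55,0,0,0, 0.3,0,0,-0.55,0,0,0]' 25
python3 -m pendant '[0.3,0.2,0.1,0,0,0,0, 0.3,0.41,0.22,0,0,0,0, 0.3,0.62,0.33,0,0,0,0, 0.3,0.82,0.43,0,0,0,0]' 25
python3 -m pendant '[0.3,0.2,0.1,0,0,0,0, 0.3,0.41,0.22,0,0,0,0, 0.3,0.62,0.33,0,0,0,0, 0.3,0.82,0.43,0,0,0,0, 0.3,0.82,0.43,0,0,0,0, 0.3,0.82,0.43,0,0,0,0]' 25
python3 - <<'E'
from h import *
print(tool((.5878,.2278,.1)))
s=r.snapshot("top"); bs,m=blobs(s,(118,80,20),(150,255,255),100); cv2.imwrite("pics/t2.png",s["img"][120:270,60:260,::-1].repeat(4,0).repeat(4,1))
E
```

```text
clock: 19.25
tool_pos: [0.4323, -0.0022, 0.0978]
eef_rot: [0.748, 0.664, -0.002, -0.001]
contact_force: [0.2, 0.6, -0.5]
opening: 0.603
finger_force: 25.0
clock: 19.65
tool_pos: [0.5097, 0.1131, 0.0931]
eef_rot: [0.747, 0.665, -0.005, -0.002]
contact_force: [0.5, -0.0, -1.9]
opening: 0.606
finger_force: 25.0
clock: 20.25
tool_pos: [0.5868, 0.2268, 0.0913]
eef_rot: [0.747, 0.665, -0.006, -0.002]
contact_force: [-0.6, -0.6, -1.4]
opening: 0.608
finger_force: 25.0
[ 0.007  0.005 -0.058]
```

View pics/t2.png

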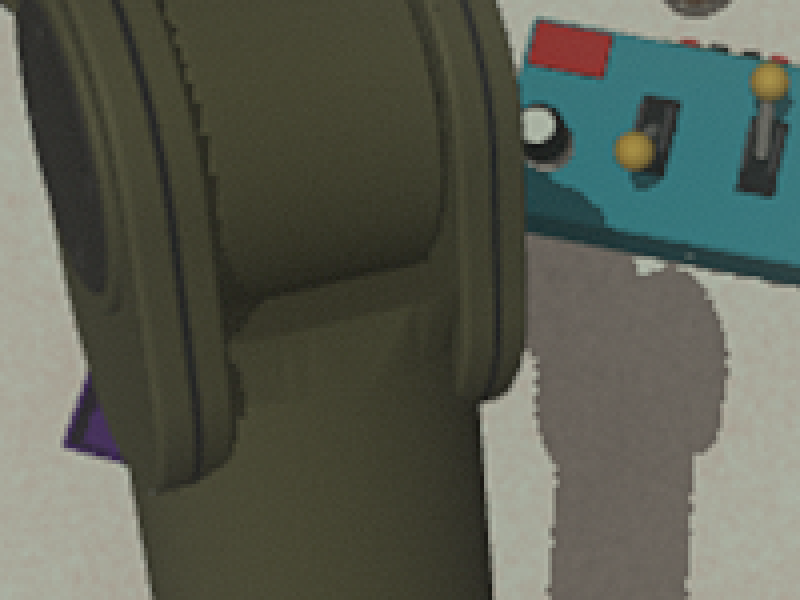

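The picture shows the left lever leaning off (635,150) and the right one on (770,82), with the arm hiding the tray. Lower the jar.

```bash

python3 -m pendant '[0.3,0.01,0,0.15,0,0,0, 0.3,0.01,0,0.3,0,0,0, 0.3,0.01,0,0.4,0,0,0, 0.3,0.01,0,0.46,0,0,0, 0.3,0.01,0,0.48,0,0,0, 0.3,0.01,0,0.48,0,0,0]' 25
```

```text
clock: 20.9
tool_pos: [0.5872, 0.228, 0.021]
eef_rot: [0.747, 0.665, -0.005, -0.002]
contact_force: [0.7, 0.1, -1.1]
opening: 0.604
finger_force: 25.0
```

```bash

python3 -m pendant '[0.3,0,0,0.02,0,0,0, 0.3,0,0,0.025,0,0,0, 0.85,0,0,0.025,0,0,0, 0.85,0,0,0.025,0,0,0, 0.85,0,0,0.025,0,0,0]' 25
python3 -m pendant '[0.85,0,0,-0.2,0,0,0, 0.85,0,0,-0.5,0,0,0, 0.85,0,0,-0.75,0,0,0, 0.85,0,0,-0.75,0,0,0, 0.85,0,0,-0.75,0,0,0]' 25
python3 jars.py; python3 -c "
from h import *
print(tool((.4507,-.1337,.13)))"
```

```text
clock: 21.4
tool_pos: [0.5874, 0.2283, 0.0176]
eef_rot: [0.747, 0.665, -0.004, -0.002]
contact_force: [0.6, 0.5, -0.7]
opening: 0.84
finger_force: 0.0
clock: 21.9
tool_pos: [0.5887, 0.2286, 0.1307]
eef_rot: [0.747, 0.665, -0.004, -0.002]
contact_force: [0.3, -0.7, -0.8]
opening: 0.848
finger_force: 0.0
top [([0.569, -0.3007], 44), ([0.5265, -0.4186], 45), ([0.5272, -0.5132], 38), ([0.4503, -0.1338], 47), ([0.4329, -0.4113], 21)]
scene [([0.5264, -0.4189], 25), ([0.4515, -0.1336], 21), ([0.5689, -0.3009], 31), ([0.5821, 0.2309], 11)]
[-2.499 -0.626  0.013]
```

```bash

python3 -m pendant '[0.85,-0.4,-0.3,0,0,0,0, 0.85,-0.83,-0.4,0,0,0,0, 0.85,-0.83,-0.4,0,0,0,0, 0.85,-0.83,-0.4,0,0,0,0]' 25
python3 -m pendant '[0.85,-0.4,-0.1,0,0,0,0, 0.85,-0.83,-0.11,0,0,0,0, 0.85,-0.83,-0.11,0,0,0,0, 0.85,-0.83,-0.11,0,0,0,0]' 25
python3 -m pendant '[0.85,-0.4,-0.1,0,0,0,0, 0.85,-0.84,-0.11,0,0,0,0, 0.85,-0.84,-0.11,0,0,0,0, 0.85,-0.84,-0.11,0,0,0,0, 0.85,-0.84,-0.11,0,0,0,0]' 25
python3 jars.py; python3 -c "
from h import *
print(tool((.4507,-.1337,.008)))"
```

```text
clock: 22.4
tool_pos: [0.5101, 0.1039, 0.1287]
eef_rot: [0.749, 0.663, -0.01, -0.001]
contact_force: [0.5, -1.5, 0.5]
opening: 0.852
finger_force: 0.0
clock: 22.8
tool_pos: [0.4814, -0.0148, 0.1301]
eef_rot: [0.749, 0.662, -0.008, -0.002]
contact_force: [-0.1, -0.2, 0.3]
opening: 0.849
finger_force: 0.0
clock: 23.3
tool_pos: [0.4529, -0.1318, 0.1319]
eef_rot: [0.747, 0.665, -0.004, -0.003]
contact_force: [0.2, 1.0, 0.0]
opening: 0.851
finger_force: 0.0
top [([0.5877, 0.2323], 43), ([0.5691, -0.3007], 49), ([0.5264, -0.4189], 47), ([0.5276, -0.5132], 35)]
scene [([0.5257, -0.4191], 28), ([0.569, -0.3], 29), ([0.582, 0.231], 43)]
[-0.02  -0.007  0.828]
```

```bash

python3 -m pendant '[0.85,-0.02,-0.01,0.3,0,0,0, 0.85,-0.02,-0.01,0.6,0,0,0, 0.85,-0.02,-0.01,0.83,0,0,0, 0.85,-0.02,-0.01,0.83,0,0,0, 0.85,-0.02,-0.01,0.83,0,0,0]' 25
python3 -m pendant '[0.3,0,0,0,0,0,0, 0.3,0,0,0,0,0,0, 0.3,0,0,0,0,0,0, 0.3,0,0,0,0,0,0, 0.3,0,0,0,0,0,0, 0.3,0,0,0,0,0,0]' 25
python3 -m pendant '[0.3,0,0,-0.15,0,0,0, 0.3,0,0,-0.35,0,0,0, 0.3,0,0,-0.55,0,0,0, 0.3,0,0,-0.55,0,0,0]' 25
python3 -c "
from h import *
print(tool((.427,.247,.1)))"
```

```text
clock: 23.9
tool_pos: [0.4497, -0.1345, 0.0081]
eef_rot: [0.746, 0.666, -0.005, -0.002]
contact_force: [0.4, -0.7, 0.4]
opening: 0.847
finger_force: 0.0
clock: 24.5
tool_pos: [0.4504, -0.1365, 0.0092]
eef_rot: [0.747, 0.665, -0.004, -0.001]
contact_force: [0.1, 0.6, 7.3]
opening: 0.604
finger_force: 25.0
clock: 24.9
tool_pos: [0.4519, -0.1364, 0.0934]
eef_rot: [0.748, 0.664, -0.003, 0.0]
contact_force: [0.4, 0.0, -2.5]
opening: 0.607
finger_force: 25.0
[ 2.519 -0.465 -0.054]
```

```bash

python3 -m pendant '[0.3,0.2,-0.04,0,0,0,0, 0.3,0.42,-0.08,0,0,0,0, 0.3,0.63,-0.12,0,0,0,0, 0.3,0.84,-0.15,0,0,0,0]' 25
python3 -m pendant '[0.3,0.2,-0.04,0,0,0,0, 0.3,0.42,-0.08,0,0,0,0, 0.3,0.63,-0.12,0,0,0,0, 0.3,0.84,-0.15,0,0,0,0]' 25
python3 -m pendant '[0.3,0.2,-0.04,0,0,0,0, 0.3,0.42,-0.08,0,0,0,0, 0.3,0.63,-0.12,0,0,0,0, 0.3,0.84,-0.15,0,0,0,0, 0.3,0.84,-0.15,0,0,0,0, 0.3,0.84,-0.15,0,0,0,0]' 25
python3 -c "
from h import *
print(tool((.427,.247,.0145)))"
```

```text
clock: 25.3
tool_pos: [0.4414, -0.0075, 0.0894]
eef_rot: [0.747, 0.664, -0.005, -0.002]
contact_force: [-0.2, 0.1, -2.4]
opening: 0.606
finger_force: 25.0
clock: 25.7
tool_pos: [0.4338, 0.1203, 0.0889]
eef_rot: [0.747, 0.665, -0.006, -0.002]
contact_force: [0.4, 0.4, -2.0]
opening: 0.606
finger_force: 25.0
clock: 26.3
tool_pos: [0.4264, 0.2471, 0.0885]
eef_rot: [0.747, 0.665, -0.006, -0.002]
contact_force: [0.5, -1.2, -2.7]
opening: 0.606
finger_force: 25.0
[0.003 0.009 0.493]
```

```bash

python3 -m pendant '[0.3,0,0,0.15,0,0,0, 0.3,0,0,0.3,0,0,0, 0.3,0,0,0.4,0,0,0, 0.3,0,0,0.46,0,0,0, 0.3,0,0,0.49,0,0,0, 0.3,0,0,0.49,0,0,0, 0.3,0,0,0.49,0,0,0]' 25
python3 -m pendant '[0.85,0,0,0,0,0,0, 0.85,0,0,0,0,0,0, 0.85,0,0,0,0,0,0, 0.85,0,0,0,0,0,0]' 25
python3 -m pendant '[0.85,0,0,-0.2,0,0,0, 0.85,0,0,-0.5,0,0,0, 0.85,0,0,-0.85,0,0,0, 0.85,0,0,-0.85,0,0,0, 0.85,0,0,-0.85,0,0,0]' 25
python3 jars.py; python3 -c "
from h import *
print(tool((.569,-.3005,.15)))"
```

```text
clock: 27.0
tool_pos: [0.4266, 0.2469, 0.0162]
eef_rot: [0.747, 0.665, -0.004, -0.002]
contact_force: [-0.5, 0.6, -1.5]
opening: 0.604
finger_force: 25.0
clock: 27.4
tool_pos: [0.4264, 0.2471, 0.016]
eef_rot: [0.747, 0.665, -0.004, -0.002]
contact_force: [0.9, -0.4, -0.3]
opening: 0.846
finger_force: 0.0
clock: 27.9
tool_pos: [0.4283, 0.2475, 0.1444]
eef_rot: [0.747, 0.664, -0.003, -0.002]
contact_force: [0.2, 0.3, 0.1]
opening: 0.847
finger_force: 0.0
top [([0.5879, 0.232], 43), ([0.569, -0.3007], 44), ([0.5265, -0.4186], 45), ([0.4253, 0.2515], 42), ([0.5276, -0.5132], 35), ([0.4318, -0.4112], 18), ([0.4333, -0.4114], 14)]
scene [([0.5258, -0.42], 28), ([0.5684, -0.3011], 25), ([0.5813, 0.2309], 36)]
[-3.512  1.364 -0.043]
```

```bash

python3 -m pendant '[0.85,-0.3,0.1,0,0,0,0, 0.85,-0.6,0.2,0,0,0,0, 0.85,-0.88,0.34,0,0,0,0, 0.85,-0.88,0.34,0,0,0,0]' 25
python3 -m pendant '[0.85,-0.3,0.1,0,0,0,0, 0.85,-0.6,0.2,0,0,0,0, 0.85,-0.88,0.34,0,0,0,0, 0.85,-0.88,0.34,0,0,0,0]' 25
python3 -m pendant '[0.85,-0.3,0.1,0,0,0,0, 0.85,-0.6,0.2,0,0,0,0, 0.85,-0.88,0.34,0,0,0,0, 0.85,-0.88,0.34,0,0,0,0]' 25
python3 -m pendant '[0.85,-0.3,0.1,0,0,0,0, 0.85,-0.6,0.2,0,0,0,0, 0.85,-0.88,0.34,0,0,0,0, 0.85,-0.88,0.34,0,0,0,0, 0.85,-0.88,0.34,0,0,0,0]' 25
python3 jars.py; python3 -c "
from h import *
print(tool((.569,-.3005,.008)))"
```

```text
clock: 28.4
tool_pos: [0.4629, 0.1012, 0.1408]
eef_rot: [0.751, 0.66, -0.009, -0.001]
contact_force: [0.6, 0.8, -0.3]
opening: 0.852
finger_force: 0.0
clock: 28.8
tool_pos: [0.4981, -0.0347, 0.141]
eef_rot: [0.751, 0.66, -0.008, -0.001]
contact_force: [-0.2, -0.3, 0.1]
opening: 0.852
finger_force: 0.0
clock: 29.2
tool_pos: [0.5334, -0.1712, 0.1411]
eef_rot: [0.751, 0.66, -0.007, -0.001]
contact_force: [0.4, 0.5, -0.9]
opening: 0.847
finger_force: 0.0
clock: 29.7
tool_pos: [0.5682, -0.2999, 0.1418]
eef_rot: [0.747, 0.664, -0.005, -0.003]
contact_force: [-0.3, 0.5, -0.2]
opening: 0.852
finger_force: 0.0
top [([0.5879, 0.2323], 42), ([0.5266, -0.419], 51), ([0.4258, 0.2518], 48), ([0.4318, -0.4112], 18), ([0.4333, -0.4114], 14)]
scene [([0.5255, -0.4196], 31), ([0.4202, 0.2505], 29), ([0.582, 0.2304], 40)]
[-0.016  0.015  0.899]
```

```bash

python3 -m pendant '[0.85,0,0.01,0.3,0,0,0, 0.85,0,0.01,0.6,0,0,0, 0.85,0,0.01,0.9,0,0,0, 0.85,0,0.01,0.9,0,0,0, 0.85,0,0.01,0.9,0,0,0]' 25
python3 -m pendant '[0.3,0,0,0,0,0,0, 0.3,0,0,0,0,0,0, 0.3,0,0,0,0,0,0, 0.3,0,0,0,0,0,0, 0.3,0,0,0,0,0,0, 0.3,0,0,0,0,0,0]' 25
python3 -m pendant '[0.3,0,0,-0.2,0,0,0, 0.3,0,0,-0.5,0,0,0, 0.3,0,0,-0.8,0,0,0, 0.3,0,0,-1,0,0,0, 0.3,0,0,-1,0,0,0]' 25
python3 -c "
from h import *
print(tool((.597,.307,.15)))"
```

```text
clock: 30.3
tool_pos: [0.5692, -0.2992, 0.0092]
eef_rot: [0.746, 0.666, -0.004, -0.003]
contact_force: [1.2, 0.1, 0.6]
opening: 0.848
finger_force: 0.0
clock: 30.9
tool_pos: [0.5701, -0.3018, 0.0109]
eef_rot: [0.747, 0.665, -0.004, -0.001]
contact_force: [-0.4, 0.3, 7.9]
opening: 0.609
finger_force: 25.0
clock: 31.4
tool_pos: [0.5736, -0.3013, 0.1644]
eef_rot: [0.747, 0.664, -0.002, 0.002]
contact_force: [0.6, 0.3, -1.1]
opening: 0.606
finger_force: 25.0
[ 4.046 -0.319  0.07 ]
```

```bash

python3 -m pendant '[0.3,0.2,-0.15,0,0,0,0, 0.3,0.4,-0.3,0,0,0,0, 0.3,0.6,-0.4,0,0,0,0, 0.3,0.81,-0.4,0,0,0,0]' 25
python3 -m pendant '[0.3,0.2,0,0,0,0,0, 0.3,0.4,0,0,0,0,0, 0.3,0.6,0,0,0,0,0, 0.3,0.81,0,0,0,0,0]' 25
python3 -m pendant '[0.3,0.2,0,0,0,0,0, 0.3,0.4,0,0,0,0,0, 0.3,0.6,0,0,0,0,0, 0.3,0.81,0,0,0,0,0]' 25
python3 -m pendant '[0.3,0.2,0,0,0,0,0, 0.3,0.4,0,0,0,0,0, 0.3,0.6,0,0,0,0,0, 0.3,0.81,0,0,0,0,0]' 25
python3 -m pendant '[0.3,0.2,0.02,0,0,0,0, 0.3,0.4,0.05,0,0,0,0, 0.3,0.6,0.08,0,0,0,0, 0.3,0.81,0.08,0,0,0,0, 0.3,0.81,0.08,0,0,0,0, 0.3,0.81,0.08,0,0,0,0]' 25
python3 -c "
from h import *
print(tool((.597,.307,.016)))"
```

```text
clock: 31.8
tool_pos: [0.5213, -0.1731, 0.1579]
eef_rot: [0.747, 0.664, -0.007, -0.003]
contact_force: [-0.2, -0.0, -0.9]
opening: 0.607
finger_force: 25.0
clock: 32.2
tool_pos: [0.5382, -0.0519, 0.1575]
eef_rot: [0.747, 0.664, -0.006, -0.002]
contact_force: [0.0, -0.5, -1.8]
opening: 0.606
finger_force: 25.0
clock: 32.6
tool_pos: [0.5524, 0.0686, 0.1568]
eef_rot: [0.747, 0.665, -0.006, -0.002]
contact_force: [0.0, 0.6, -1.1]
opening: 0.607
finger_force: 25.0
clock: 33.0
tool_pos: [0.5667, 0.189, 0.1562]
eef_rot: [0.747, 0.665, -0.006, -0.002]
contact_force: [0.4, -0.9, -0.9]
opening: 0.606
finger_force: 25.0
clock: 33.6
tool_pos: [0.5924, 0.3082, 0.1553]
eef_rot: [0.747, 0.665, -0.006, -0.002]
contact_force: [0.5, -0.4, -1.8]
opening: 0.606
finger_force: 25.0
[0.001 0.041 0.928]
```

```bash

python3 -m pendant '[0.3,0,0.04,0.2,0,0,0, 0.3,0,0.04,0.4,0,0,0, 0.3,0,0.04,0.6,0,0,0, 0.3,0,0.04,0.75,0,0,0, 0.3,0,0.04,0.85,0,0,0, 0.3,0,0.04,0.9,0,0,0, 0.3,0,0.04,0.93,0,0,0, 0.3,0,0.04,0.93,0,0,0]' 25
python3 -m pendant '[0.85,0,0,0,0,0,0, 0.85,0,0,0,0,0,0, 0.85,0,0,0,0,0,0, 0.85,0,0,0,0,0,0]' 25
python3 -m pendant '[0.85,0,0,-0.2,0,0,0, 0.85,0,0,-0.5,0,0,0, 0.85,0,0,-0.9,0,0,0, 0.85,0,0,-0.9,0,0,0, 0.85,0,0,-0.9,0,0,0]' 25
python3 jars.py; python3 -c "
from h import *
print(tool((.526,-.419,.15)))"
```

```text
clock: 34.4
tool_pos: [0.5982, 0.3068, 0.0172]
eef_rot: [0.747, 0.665, -0.005, -0.002]
contact_force: [-0.6, -0.6, -1.2]
opening: 0.61
finger_force: 25.0
clock: 34.8
tool_pos: [0.5982, 0.3072, 0.0174]
eef_rot: [0.747, 0.665, -0.004, -0.002]
contact_force: [0.1, -0.0, 0.1]
opening: 0.851
finger_force: 0.0
clock: 35.3
tool_pos: [0.6005, 0.3085, 0.1546]
eef_rot: [0.747, 0.665, -0.002, -0.002]
contact_force: [0.4, -0.2, -0.9]
opening: 0.851
finger_force: 0.0
top [([0.5263, -0.4187], 46), ([0.5275, -0.5133], 37), ([0.4335, -0.412], 25)]
scene [([0.526, -0.4191], 23), ([0.421, 0.25], 25)]
[-4.86   0.081  0.035]
```

```bash

python3 -m pendant '[0.83,-0.3,0,0,0,0,0, 0.83,-0.6,0,0,0,0,0, 0.83,-0.81,0,0,0,0,0, 0.83,-0.81,0,0,0,0,0]' 25 | head -2
python3 -m pendant '[0.83,-0.3,0,0,0,0,0, 0.83,-0.6,0,0,0,0,0, 0.83,-0.81,0,0,0,0,0, 0.83,-0.81,0,0,0,0,0]' 25| head -2
python3 -m pendant '[0.83,-0.3,0,0,0,0,0, 0.83,-0.6,0,0,0,0,0, 0.83,-0.81,0,0,0,0,0, 0.83,-0.81,0,0,0,0,0]' 25| head -2
python3 -m pendant '[0.83,-0.3,0,0,0,0,0, 0.83,-0.6,0,0,0,0,0, 0.83,-0.81,0,0,0,0,0, 0.83,-0.81,0,0,0,0,0]' 25| head -2
python3 -m pendant '[0.83,-0.3,0,0,0,0,0, 0.83,-0.6,0,0,0,0,0, 0.83,-0.81,0,0,0,0,0, 0.83,-0.81,0,0,0,0,0]' 25| head -2
python3 -m pendant '[0.83,-0.3,0.04,0,0,0,0, 0.83,-0.6,0.08,0,0,0,0, 0.83,-0.81,0.08,0,0,0,0, 0.83,-0.81,0.08,0,0,0,0, 0.83,-0.81,0.08,0,0,0,0]' 25
python3 jars.py; python3 -c "
from h import *
print(tool((.526,-.419,.008)))"
```

```text
clock: 35.8
tool_pos: [0.5841, 0.1783, 0.1493]
clock: 36.2
tool_pos: [0.5695, 0.0593, 0.1505]
clock: 36.6
tool_pos: [0.5553, -0.06, 0.1514]
clock: 37.0
tool_pos: [0.5415, -0.1797, 0.1522]
clock: 37.4
tool_pos: [0.5278, -0.2998, 0.153]
clock: 37.9
tool_pos: [0.5278, -0.4151, 0.1542]
eef_rot: [0.746, 0.665, -0.004, -0.003]
contact_force: [0.6, 2.1, -0.4]
opening: 0.833
finger_force: 0.0
top [([0.5982, 0.3104], 43), ([0.588, 0.2321], 45), ([0.5257, -0.4183], 38), ([0.4255, 0.2515], 48), ([0.4331, -0.4114], 31)]
scene [([0.4196, 0.2511], 28), ([0.5821, 0.2312], 42), ([0.5925, 0.3091], 46), ([0.6634, 0.1101], 10)]
[-0.032 -0.002  0.979]
```

```bash

python3 -m pendant '[0.83,-0.02,-0.01,0.3,0,0,0, 0.83,-0.02,-0.01,0.6,0,0,0, 0.83,-0.02,-0.01,0.9,0,0,0, 0.83,-0.02,-0.01,0.97,0,0,0, 0.83,-0.02,-0.01,0.97,0,0,0]' 25
python3 -m pendant '[0.3,0,0,0,0,0,0, 0.3,0,0,0,0,0,0, 0.3,0,0,0,0,0,0, 0.3,0,0,0,0,0,0, 0.3,0,0,0,0,0,0, 0.3,0,0,0,0,0,0]' 25
python3 -m pendant '[0.3,0,0,-0.2,0,0,0, 0.3,0,0,-0.5,0,0,0, 0.3,0,0,-0.8,0,0,0, 0.3,0,0,-1,0,0,0, 0.3,0,0,-1,0,0,0]' 25
python3 -c "
from h import *
print(tool((.4363,.326,.15)))"
```

```text
clock: 38.5
tool_pos: [0.5231, -0.4188, 0.0086]
eef_rot: [0.746, 0.666, -0.005, -0.004]
contact_force: [0.4, 0.2, 0.6]
opening: 0.826
finger_force: 0.0
clock: 39.1
tool_pos: [0.5251, -0.4219, 0.0122]
eef_rot: [0.747, 0.665, -0.004, 0.0]
contact_force: [-0.1, 0.2, 7.2]
opening: 0.606
finger_force: 25.0
clock: 39.6
tool_pos: [0.5276, -0.4219, 0.1655]
eef_rot: [0.747, 0.664, -0.003, 0.003]
contact_force: [1.1, -0.1, -2.0]
opening: 0.608
finger_force: 25.0
[ 4.881 -1.188  0.064]
```

```bash

python3 -m pendant '[0.3,0.2,-0.05,0,0,0,0, 0.3,0.4,-0.1,0,0,0,0, 0.3,0.6,-0.15,0,0,0,0, 0.3,0.81,-0.2,0,0,0,0]' 25|head -2
python3 -m pendant '[0.3,0.2,-0.05,0,0,0,0, 0.3,0.4,-0.1,0,0,0,0, 0.3,0.6,-0.15,0,0,0,0, 0.3,0.81,-0.2,0,0,0,0]' 25|head -2
python3 -m pendant '[0.3,0.2,-0.05,0,0,0,0, 0.3,0.4,-0.1,0,0,0,0, 0.3,0.6,-0.15,0,0,0,0, 0.3,0.81,-0.2,0,0,0,0]' 25|head -2
python3 -m pendant '[0.3,0.2,-0.05,0,0,0,0, 0.3,0.4,-0.1,0,0,0,0, 0.3,0.6,-0.15,0,0,0,0, 0.3,0.81,-0.2,0,0,0,0]' 25|head -2
python3 -m pendant '[0.3,0.2,-0.05,0,0,0,0, 0.3,0.4,-0.1,0,0,0,0, 0.3,0.6,-0.15,0,0,0,0, 0.3,0.81,-0.2,0,0,0,0]' 25|head -2
python3 -m pendant '[0.3,0.2,-0.05,0,0,0,0, 0.3,0.4,-0.1,0,0,0,0, 0.3,0.6,-0.15,0,0,0,0, 0.3,0.82,-0.19,0,0,0,0, 0.3,0.82,-0.19,0,0,0,0, 0.3,0.82,-0.19,0,0,0,0]' 25
python3 jars.py; python3 -c "
from h import *
print(tool((.4363,.326,.0175)))"
```

```text
clock: 40.0
tool_pos: [0.5073, -0.2958, 0.1583]
clock: 40.4
tool_pos: [0.4918, -0.1718, 0.1582]
clock: 40.8
tool_pos: [0.4763, -0.0478, 0.1581]
clock: 41.2
tool_pos: [0.4608, 0.0762, 0.1578]
clock: 41.6
tool_pos: [0.4453, 0.2001, 0.1575]
clock: 42.2
tool_pos: [0.4315, 0.3251, 0.1571]
eef_rot: [0.747, 0.665, -0.006, -0.002]
contact_force: [0.6, -1.3, -2.1]
opening: 0.604
finger_force: 25.0
top [([0.5984, 0.3103], 44), ([0.5878, 0.2322], 44), ([0.4459, 0.3997], 27), ([0.4245, 0.2519], 43), ([0.5276, -0.5132], 35), ([0.4329, -0.4122], 26)]
scene [([0.4177, 0.2514], 23), ([0.5824, 0.2308], 38), ([0.592, 0.3086], 44)]
[0.028 0.034 0.931]
```

```bash

python3 -m pendant '[0.3,0.01,0.03,0.2,0,0,0, 0.3,0.01,0.03,0.4,0,0,0, 0.3,0.01,0.03,0.6,0,0,0, 0.3,0.01,0.03,0.75,0,0,0, 0.3,0.01,0.03,0.85,0,0,0, 0.3,0.01,0.03,0.9,0,0,0, 0.3,0.01,0.03,0.93,0,0,0, 0.3,0.01,0.03,0.93,0,0,0]' 25
python3 -m pendant '[0.85,0,0,0,0,0,0, 0.85,0,0,0,0,0,0, 0.85,0,0,0,0,0,0, 0.85,0,0,0,0,0,0]' 25
python3 -m pendant '[0.85,0,0,-0.2,0,0,0, 0.85,0,0,-0.5,0,0,0, 0.85,0,0,-0.9,0,0,0, 0.85,0,0,-0.9,0,0,0, 0.85,0,0,-0.9,0,0,0]' 25
python3 jars.py; python3 -c "
from h import *
print(tool((.6262,.0943,.15)))"
```

```text
clock: 43.1
tool_pos: [0.4358, 0.3254, 0.0184]
eef_rot: [0.747, 0.664, -0.005, -0.002]
contact_force: [0.2, 0.2, -1.2]
opening: 0.606
finger_force: 25.0
clock: 43.5
tool_pos: [0.4358, 0.3262, 0.0188]
eef_rot: [0.747, 0.665, -0.004, -0.002]
contact_force: [-0.2, -0.6, -0.6]
opening: 0.851
finger_force: 0.0
clock: 44.0
tool_pos: [0.4379, 0.3273, 0.1553]
eef_rot: [0.747, 0.664, -0.003, -0.002]
contact_force: [0.7, -0.8, -0.6]
opening: 0.851
finger_force: 0.0
top [([0.598, 0.3102], 42), ([0.5877, 0.2323], 43), ([0.4349, 0.3317], 38), ([0.4251, 0.2517], 49), ([0.5276, -0.5132], 35), ([0.4322, -0.412], 22)]
scene [([0.4195, 0.2513], 26), ([0.5818, 0.2304], 38), ([0.5928, 0.3089], 42)]
[-1.383  1.435  0.011]
```

```bash

python3 -m pendant '[0.65,-0.35,0.36,0,0,0,0, 0.65,-0.69,0.72,0,0,0,0, 0.65,-0.69,0.72,0,0,0,0, 0.65,-0.69,0.72,0,0,0,0]' 40 |head -2
python3 -m pendant '[0.65,-0.35,0.36,0,0,0,0, 0.65,-0.69,0.72,0,0,0,0, 0.65,-0.69,0.72,0,0,0,0, 0.65,-0.69,0.72,0,0,0,0, 0.65,-0.69,0.72,0,0,0,0]' 40
python3 jars.py; python3 - <<'E'
from h import *
w=r.snapshot("wrist"); p=r.get_state()["tool_pos"]
print(tool((.6262,.0943,.062)))
for q in((.626,.094,.112),):print("knob pred",proj(w,q))
g=cv2.resize(w["img"][:,:,::-1],(640,480)); cv2.imwrite("pics/k1.png",np.clip(g*1.4,0,255).astype(np.uint8))
E
```

```text
clock: 44.5
tool_pos: [0.5361, 0.2011, 0.1493]
clock: 45.0
tool_pos: [0.6264, 0.0945, 0.1499]
eef_rot: [0.748, 0.664, -0.006, -0.003]
contact_force: [-0.3, 1.2, -0.8]
opening: 0.649
finger_force: 0.0
top [([0.5982, 0.3104], 43), ([0.5877, 0.232], 47), ([0.4354, 0.3316], 45), ([0.4257, 0.2515], 51), ([0.5274, -0.5133], 36), ([0.432, -0.4113], 20), ([0.435, -0.4117], 11)]
scene [([0.4194, 0.251], 26), ([0.4297, 0.3308], 35), ([0.582, 0.2311], 41), ([0.5926, 0.3096], 41), ([0.6742, 0.0765], 29), ([0.6743, 0.0954], 27)]
[-0.022  0.014  0.597]
knob pred [255.24091177 217.21079286]
```

View pics/k1.png

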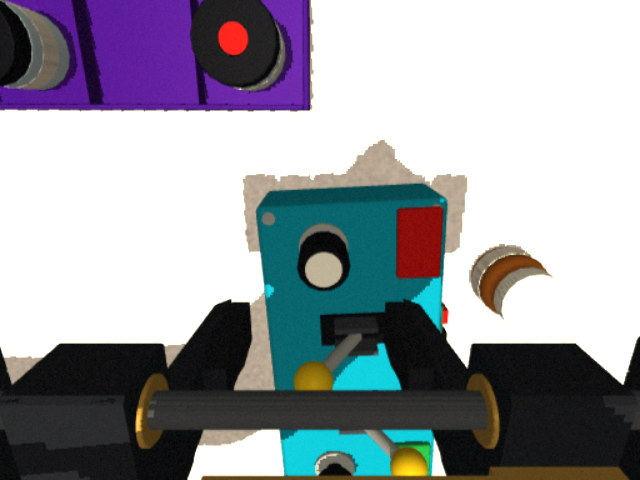

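Four jars are in the tray, the left lever is off, and the knob at (323,270) sits centred between the fingers. Descend and grip.

```bash

python3 -m pendant '[0.65,-0.01,0.02,0.2,0,0,0, 0.65,-0.01,0.02,0.4,0,0,0, 0.65,-0.01,0.02,0.56,0,0,0, 0.65,-0.01,0.02,0.61,0,0,0, 0.65,-0.01,0.02,0.61,0,0,0]' 40
python3 -m pendant '[0.1,0,0,0,0,0,0, 0.1,0,0,0,0,0,0, 0.1,0,0,0,0,0,0, 0.1,0,0,0,0,0,0, 0.1,0,0,0,0,0,0, 0.1,0,0,0,0,0,0]' 40
```

```text
clock: 45.65
tool_pos: [0.6279, 0.0948, 0.06]
eef_rot: [0.746, 0.666, -0.006, -0.003]
contact_force: [0.0, -0.9, 1.4]
opening: 0.649
finger_force: 0.0
clock: 46.25
tool_pos: [0.628, 0.0941, 0.0619]
eef_rot: [0.747, 0.665, -0.005, -0.003]
contact_force: [-3.4, -0.7, 5.8]
opening: 0.349
finger_force: 40.0
```

```bash

python3 -m pendant '[0.1,0,0,-0.06,0,0,0, 0.1,0,0,-0.12,0,0,0, 0.1,0,0,-0.18,0,0,0, 0.1,0,0,-0.24,0,0,0, 0.1,0,0,-0.28,0,0,0, 0.1,0,0,-0.31,0,0,0, 0.1,0,0,-0.33,0,0,0, 0.1,0,0,-0.33,0,0,0]' 50
```

```text
clock: 47.05
tool_pos: [0.6279, 0.094, 0.1072]
eef_rot: [0.747, 0.665, -0.006, -0.004]
contact_force: [1.8, 6.3, -29.0]
opening: 0.346
finger_force: 50.0
```

```bash

python3 -m pendant '[0.1,0,0,0,0,0,0, 0.1,0,0,0,0,0,0, 0.1,0,0,0,0,0,0, 0.1,0,0,0,0,0,0, 0.1,0,0,0,0,0,0, 0.1,0,0,0,0,0,0, 0.1,0,0,0,0,0,0, 0.1,0,0,0,0,0,0, 0.1,0,0,0,0,0,0, 0.1,0,0,0,0,0,0, 0.1,0,0,0,0,0,0, 0.1,0,0,0,0,0,0]' 50
python3 - <<'E'
from h import *
s=r.snapshot("scene"); a=cv2.resize(s["img"][150:260,220:350,::-1],(780,600),interpolation=2)
cv2.imwrite("pics/p1.png",np.clip(a*1.8,0,255).astype(np.uint8))
E
```

```text
clock: 48.25
tool_pos: [0.6279, 0.094, 0.1072]
eef_rot: [0.747, 0.665, -0.006, -0.004]
contact_force: [0.9, 5.9, -28.4]
opening: 0.348
finger_force: 50.0
```

View pics/p1.png

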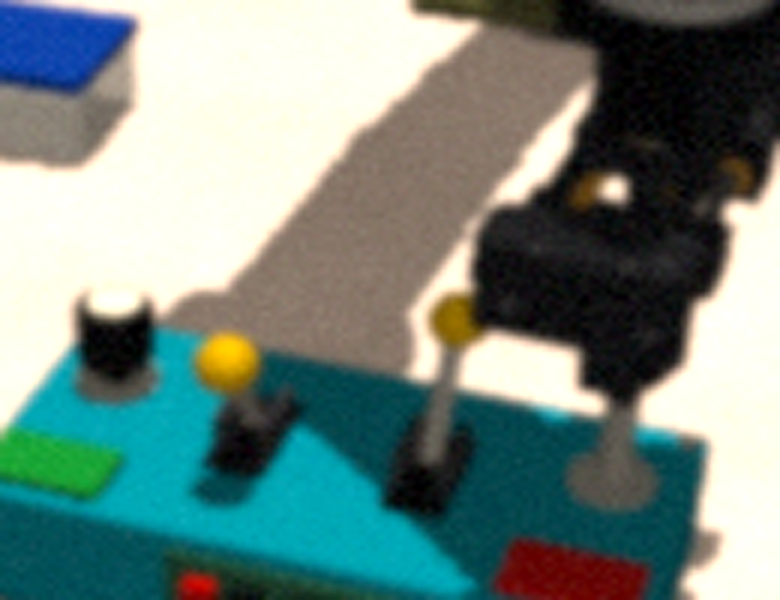

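The stem at (615,430) is fully extended with the knob up in the gripper, and the lever ball (458,320) is still off. Lower the plunger home, release it and rise.

```bash

python3 -m pendant '[0.1,0,0,0.06,0,0,0, 0.1,0,0,0.12,0,0,0, 0.1,0,0,0.18,0,0,0, 0.1,0,0,0.24,0,0,0, 0.1,0,0,0.28,0,0,0, 0.1,0,0,0.31,0,0,0, 0.1,0,0,0.33,0,0,0, 0.1,0,0,0.335,0,0,0, 0.1,0,0,0.335,0,0,0]' 50
python3 -m pendant '[0.65,0,0,0,0,0,0, 0.65,0,0,0,0,0,0, 0.65,0,0,0,0,0,0, 0.65,0,0,0,0,0,0, 0.65,0,0,0,0,0,0]' 40
python3 -m pendant '[0.65,0,0,-0.2,0,0,0, 0.65,0,0,-0.4,0,0,0, 0.65,0,0,-0.7,0,0,0, 0.65,0,0,-0.7,0,0,0, 0.65,0,0,-0.7,0,0,0]' 40
python3 - <<'E'
from h import *
w=r.snapshot("wrist")
g=cv2.inRange(w["img"],(150,150,130),(255,255,255)); print("knob pred",proj(w,(.628,.0955,.112)))
for c,a in blobs(w,(0,0,130),(180,60,255),60)[0]: 
    if abs(c[0]-257)<40 and a<3000: print(c,a,ray(w,c,.112))
print(tool((.58,.0321,.165)))
E
```

```text
clock: 49.2
tool_pos: [0.628, 0.0941, 0.0619]
eef_rot: [0.747, 0.665, -0.005, -0.002]
contact_force: [-7.6, 1.7, 2.0]
opening: 0.347
finger_force: 50.0
clock: 49.7
tool_pos: [0.6298, 0.0933, 0.0604]
eef_rot: [0.747, 0.665, -0.004, -0.002]
contact_force: [0.9, -0.2, 0.2]
opening: 0.65
finger_force: 0.0
clock: 50.2
tool_pos: [0.6309, 0.094, 0.1662]
eef_rot: [0.747, 0.665, -0.004, -0.001]
contact_force: [-0.7, 0.0, 0.0]
opening: 0.649
finger_force: 0.0
knob pred [249.79679412 203.99513018]
[250.38825758 204.21590909] 528 [0.62843556 0.09526564]
[-0.445 -0.284  0.003]
```

Plunger home. Close the fingers, rotate the tool, and position on the robot side of the lever.

```bash

python3 -m pendant '[0,-0.2,-0.2,0,0,0,0.95, 0,-0.44,-0.33,0,0,0,0.95, 0,-0.44,-0.33,0,0,0,0.95, 0,-0.44,-0.33,0,0,0,0.95, 0,-0.44,-0.33,0,0,0,0.95, 0,-0.44,-0.33,0,0,0,0.95, 0,-0.44,-0.33,0,0,0,0.95, 0,-0.44,-0.33,0,0,0,0.95, 0,-0.44,-0.33,0,0,0,0.95, 0,-0.44,-0.33,0,0,0,0.95, 0,-0.44,-0.33,0,0,0,0.95, 0,-0.44,-0.33,0,0,0,0.95]' 20
python3 -m pendant '[0,0,0,0,0,0,0, 0,0,0,0,0,0,0]'
python3 jars.py; python3 -c "
from h import *
print(tool((.574,.032,.087)))"
```

```text
clock: 51.45
tool_pos: [0.5727, 0.0339, 0.1648]
eef_rot: [1.0, -0.017, -0.006, 0.002]
contact_force: [0.5, -0.6, 0.5]
opening: 0.003
finger_force: 0.0
clock: 51.65
tool_pos: [0.5732, 0.0339, 0.1655]
eef_rot: [1.0, -0.018, -0.005, 0.002]
contact_force: [-0.7, 0.1, 0.5]
opening: 0.005
finger_force: 0.0
top [([0.5986, 0.3101], 45), ([0.5274, -0.513], 36), ([0.433, -0.4113], 23)]
scene [([0.4201, 0.2514], 29), ([0.4296, 0.3303], 26), ([0.5825, 0.2308], 34), ([0.5922, 0.3092], 46)]
[0.01  0.011 0.525]
```

```bash

python3 -m pendant '[0,0,0.01,0.2,0,0,0, 0,0,0.01,0.4,0,0,0, 0,0,0.01,0.52,0,0,0, 0,0,0.01,0.52,0,0,0]' 20
python3 -m pendant '[0,0.08,0,0,0,0,0, 0,0.16,0,0,0,0,0, 0,0.24,0,-0.02,0,0,0, 0,0.32,0,-0.04,0,0,0, 0,0.4,0.01,-0.04,0,0,0, 0,0.46,0.01,-0.04,0,0,0, 0,0.49,0.01,-0.04,0,0,0, 0,0.49,0.01,-0.04,0,0,0]'
python3 -m pendant '[0,-0.08,0,-0.05,0,0,0, 0,-0.1,0,-0.3,0,0,0, 0,-0.1,0,-0.65,0,0,0, 0,-0.1,0,-0.65,0,0,0, 0,-0.1,0,-0.65,0,0,0]'
python3 - <<'E'
from h import *
w=r.snapshot("wrist");print([(c.round(),a,ray(w,c,.1297).round(3)) for c,a in blobs(w,(15,150,60),(28,255,255),100)[0]])
s=r.snapshot("scene");print([(c.round(),a,ray(s,c,.1297).round(3)) for c,a in blobs(s,(15,110,80),(28,255,255),8)[0] if 200<c[0]<330 and 170<c[1]<250])
E
```

```text
clock: 52.15
tool_pos: [0.5706, 0.032, 0.0856]
eef_rot: [1.0, -0.019, -0.007, 0.002]
contact_force: [-0.4, -0.5, 0.3]
opening: 0.004
finger_force: 0.0
clock: 52.95
tool_pos: [0.6465, 0.0282, 0.0935]
eef_rot: [1.0, -0.019, -0.004, 0.002]
contact_force: [-0.3, -1.0, -0.0]
opening: 0.009
finger_force: 0.0
clock: 53.45
tool_pos: [0.6324, 0.0293, 0.1924]
eef_rot: [1.0, -0.019, -0.003, 0.002]
contact_force: [0.4, -0.5, -0.8]
opening: 0.004
finger_force: 0.0
[(array([254., 150.]), np.int32(747), array([0.674, 0.027])), (array([345., 152.]), np.int32(767), array([ 0.67 , -0.042])), (array([226., 330.]), np.int32(289), array([0.505, 0.06 ])), (array([281., 330.]), np.int32(288), array([0.503, 0.008])), (array([261., 380.]), np.int32(1749), array([0.44 , 0.029]))]
[(array([258., 217.]), np.int32(27), array([ 0.67, -0.04])), (array([289., 224.]), np.int32(14), array([0.675, 0.028]))]
```

Both levers are on. I'll back away for a final check.

```bash

python3 -m pendant '[0,-0.4,0.4,-0.1,0,0,0, 0,-0.8,0.8,-0.2,0,0,0, 0,-0.8,0.8,-0.2,0,0,0, 0,-0.8,0.8,-0.2,0,0,0, 0,-0.8,0.8,-0.2,0,0,0, 0,-0.8,0.8,-0.2,0,0,0]'
python3 jars.py; python3 - <<'E'
from h import *
s=r.snapshot("top"); cv2.imwrite("pics/f1.png",cv2.resize(s["img"][:,:,::-1],(800,600)))
E
```

```text
clock: 54.15
tool_pos: [0.5075, -0.0859, 0.2215]
eef_rot: [1.0, -0.019, -0.005, 0.001]
contact_force: [-0.1, 0.2, 0.1]
opening: 0.005
finger_force: 0.0
top [([0.5982, 0.3104], 43), ([0.5879, 0.2322], 44), ([0.4354, 0.3316], 45), ([0.4257, 0.2514], 49), ([0.5276, -0.5134], 36), ([0.4331, -0.4121], 26)]
scene [([0.4207, 0.2504], 27), ([0.4291, 0.3314], 31), ([0.582, 0.2311], 41), ([0.5933, 0.3088], 39)]
```

View pics/f1.png

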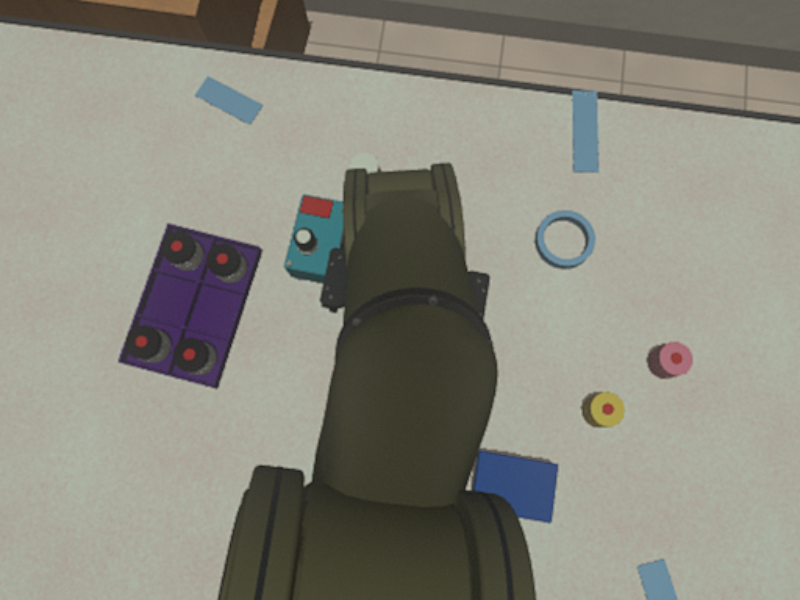

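All four jars stand in the corner compartments at (178,246), (223,261), (143,343) and (190,355), and the bystanders and look-alikes are where they were. Handing in.

```bash
python3 -c "
from plant import r
print(r.finish_job())"
```

```text
the job is handed in; nothing more can be done
None
```

I ran the whole sequence and handed the job in at about 54 s (limit 208 s); no verdict was returned. The left (red-tile) lever went off, all four jars went into the tray, the plunger was held at its stop for over 1.2 s and returned home, and the lever is back on.

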